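# Lay out the place for examining a wet specimen

## Robot

A 6-joint arm with a two-finger parallel gripper is mounted at the origin on a cart in front of the work surface, level with it; the furniture and walls round the work are solid. World frame = base frame: x ahead of the robot, y to its left, z up, the work surface at z = 0. Lengths are in m, angles in rad, forces in N, time in s.
With the tool pointing down it reaches from about 0.3 to 0.875 m from the base axis. Payload 4.2 kg.
Tool frame: the origin (TCP) lies midway between the tips of the shut fingers; the grasp point (between the pads) lies 19 mm behind it; y points along the fingers, z is the direction in which the jaws open and shut, and the axes are right-handed (so a half turn about y gives the same grasp; the last joint's range is limited). The gripper opens to 85 mm and grips with 20 to 120 N. Pads are 22 mm wide; open, the fingers measure 114 mm over their backs; the gripper's body (76 mm by 85 mm) begins 54 mm behind the grasp point. The pads swing forward as they close: fully open they stand 13 mm farther back than shut.
Start: joints at [1.183, 0.32, 1.565, -0, 1.257, -0.02], TCP at [0.207, 0.537, 0.231] pointing down, gripper open.
Joint ranges: [-3.11, 3.11], [-0.84, 2.01], [0.21, 2.61], [-1.34, 4.49], [0.05, 2.63], [-2.56, 2.56]. Speed limits (rad/s): [2.57, 2.57, 3.14, 3.14, 3.14, 3.14].

## Interface

Orientations are given as a rotation vector (axis times angle).
In Python, from bench import r gives the robot as it stands.
- The arm moves only by the tool apply_moves, never from a script. Its arguments are lists of equal length, an entry for each row: "delta_pos": the shift along the tool's x, y, z in units of 25 mm (1.0 is 25 mm), a list of three; "spin": the turn about the tool's y in rad. In form: {"delta_pos": [[tx, ty, tz], ...], "spin": [spin, ...]}. A call has 1 to 5 rows; each row shifts and turns the pose as measured when the row begins, along the tool's axes as they then stand; what a row does not reach is not made up. A row lasts 1/12 s, in which the tool goes at most 41.7 mm and 7.16 degrees, less where a joint would pass 70% of its speed; a pose out of reach is approached as far as the arm can. A call is refused whole if a number of a shift passes 1 or a number of a turn 0.125, either way. A call with a gripper value outside its range is refused whole. "hand" is the opening, from 0 (shut) to 1 (fully open), set as the call begins (left out, the last holds). The fingers move at their own pace and stop on an object; the grip force is fixed at half the most. Time passes only in rows, so rows that do not move let the fingers close. It gives the time, the measured TCP pose, the force and the opening at its end, in the units of the state.
- r.sense(): the state, without advancing time (a new reading comes with each control period).
- r.get_image(name): name is "side" or "top" or "wrist"; returns the picture (384x512x3 uint8, red, green, blue); there is no depth.
- r.camera_model(name): a dict with "vertical_fov" (degrees; the focal length in pixels is half the picture's height over the tangent of half this angle, whatever the lens; pixels are square), "cx", "cy" (the principal point, pixels), "world_to_cam" (4x4, takes a point from world to camera coordinates); the wrist camera has in their place "T_tool_cam" (4x4, takes a point from camera to tool coordinates, whose origin is the TCP and whose axes are the tool frame's). Camera axes: x right, y down, z forward; pixel columns grow to the right and rows downward; lengths in m; the calibration is good to about 2 mm. A picture is of the moment at which its call begins: read the wrist's pose just before it. camera_model takes no time and is no camera call.
- r.hand_in(): hands the job in, once; it reports no verdict.
Trained networks look in the newest picture that a camera, given by its name, has taken for a name from the list of things; names that differ only in an ending like _2 or _b are one class to them, and where a whole thing is asked for, a point or a joint stands for the part that bears it (a point fixed in the world has none). Each returns a list of dicts, best first, with "confidence" (0 to 1); they miss things now and then, are a little off and sometimes report something else, mostly with a low value. They report only what shows in the picture. A call takes as long as a camera call. They do not tell look-alikes from the thing itself.
- r.trace(camera, thing): "pixels" (384x512 bool, what is visible of it) and "point" ([row, column] in pixels, amid what is visible of it).
The state is a dict: "t": time; "joints": joint angles; "joint_velocities": joint speeds; "joint_efforts": joint torques, N m; "eef_pos": TCP position; "ee_rot": TCP orientation; "contact_force": force on the tool from outside, world axes, zero at the start; "torque": the same for the moment, N m; "opening": opening from 0.0 (shut) to 1.0 (fully open).
Only numpy, scipy, OpenCV 4.12 (cv2) and the standard library are available. Lean on these libraries where they do the work, as an engineer would, in place of code of your own. Each camera call takes 0.05 s, during which the arm holds its last target.

## Task

Lay out the bench for looking at a specimen: stand the screw-cap specimen cup in the middle of the round drip tray, the tall reagent bottle straight behind the cup (farther from the robot) with 10 cm between their centres, and the slim bottle straight to the left of the tall bottle, as the robot sees it, with 8 cm between their centres. Stand the dropper bottle on the slide box, in the middle of its lid. Keep all four upright all the time and leave the tumbler and the stapler where they are.

Things in the scene. Friction and masses are not known exactly. Their poses are not given: they have to be found in the camera images.
- cup_mid (a point): screw-cap specimen cup, loose, the short wide one: 64 mm tall, slightly tapered clear body 47 mm across up to height 50 mm, overhanging round cap 52 mm across from 50 to 63 mm (a good place to grip). This point is on its axis half-way up, 32 mm above its base; z is its upward axis. About 40 g.
- tall_bottle_mid (a point): tall round reagent bottle, loose: 125 mm tall, body 44 mm across up to 90 mm or so, narrowing above to a cap 31 mm across. This point is on its axis half-way up, 62.5 mm above its base; z up. About 120 g.
- slim_bottle_mid (a point): slim round bottle with a narrow screw cap, loose: 85 mm tall, body 30 mm across up to 60 mm or so, cap 21 mm across. This point is on its axis half-way up, 42.5 mm above its base; z up. About 80 g.
- dropper_mid (a point): small dropper bottle with a pointed nozzle, loose: 74 mm tall, body 26 mm across up to about 45 mm, nozzle 15 mm across and less above. This point is on its axis half-way up, 37 mm above its base; z up. About 40 g.
- drip_tray: round shallow steel drip tray, fixed to the bench: 110 mm across the rim, rim 9 mm high, flat floor 94 mm across at 3 mm above the bench. Origin at its centre on the bench top. Never turned: its x points straight away from the robot (behind), its y to the robot's left.
- slide_box: closed flat slide box, fixed to the bench: 92 mm (its x) by 170 mm (its y), flat lid 38 mm above the bench. Origin at the centre of its footprint on the bench top; the middle of the lid is straight above. It stands turned by up to 0.35 rad.
- tumbler_mid (a point): bystander: loose open steel tumbler, 63 mm across and 81 mm tall, not to be moved. This point is on its axis half-way up.
- stapler_mid (a point): bystander: small loose stapler, 125 mm long (its x), 32 mm wide, 36 mm tall, not to be moved. This point is at its centre half-way up.
Mind the look-alikes: they are no part of the job. Leave any green or pink look-alike of the part that bears cup_mid alone.

How it is judged:
At the end, for the whole second after the job is handed in: Upright, at rest, let go: cup in tray, 15 mm from centre; tall bottle behind, 85-115 mm from cup, within 22 mm of tray's centre line; slim bottle left of tall, 65-95 mm from it, 72-128 mm behind tray's centre; dropper on lid, 15 mm from its middle (horizontal distance between cup_mid and drip_tray below 0.015 m and height (world z) of cup_mid between 0.03 and 0.04 m and horizontal distance between tall_bottle_mid and cup_mid between 0.085 and 0.115 m and y of tall_bottle_mid in the frame of drip_tray between -0.022 and 0.022 m and x of tall_bottle_mid in the frame of drip_tray above 0 m and height (world z) of tall_bottle_mid between 0.0575 and 0.0675 m and horizontal distance between slim_bottle_mid and tall_bottle_mid between 0.065 and 0.095 m and x of slim_bottle_mid in the frame of drip_tray between 0.072 and 0.128 m and y of slim_bottle_mid in the frame of drip_tray above 0.04 m and height (world z) of slim_bottle_mid between 0.0375 and 0.0475 m and horizontal distance between dropper_mid and slide_box below 0.015 m and height (world z) of dropper_mid between 0.069 and 0.082 m and angle between each of cup_mid, tall_bottle_mid, slim_bottle_mid, dropper_mid's own z axis and vertical below 0.12 rad and linear speed of each of cup, tall_bottle, slim_bottle, dropper below 0.02 m/s); the robot touches nothing.
It fails at once if the tumbler was moved more than 15 mm (distance of tumbler_mid from where it was at the start of the episode above 0.015 m).
It fails at once if the stapler was moved more than 15 mm (distance of stapler_mid from where it was at the start of the episode above 0.015 m).
It fails at once if one of the four was tipped over (angle between any of cup_mid, tall_bottle_mid, slim_bottle_mid, dropper_mid's own z axis and vertical above 0.6 rad).
It also fails if it takes over 96 s, if anything falls off the work surface, if the arm or the gripper's body presses on something with over 40 N, if the wrist force passes 120 N, or if a joint passes its speed limit or range.

## Working session

There is one attempt and no reset: what is moved stays moved. The work goes in short steps, Python scripts to look and compute and a tool call to move; the robot and the scene stay as the last step left them, time stands still between calls to the robot, and variables do not carry over. Pictures are saved under pics/ and viewed, and the job is handed in when it is done.

Besides the shell and the picture viewer there is one more tool, called after "Emit:" in YAML: its name, and indented under it one key for each argument. apply_moves: Moves the arm, as the interface text tells. Its arguments: {"type":"object","properties":{"delta_pos":{"type":"array","items":{"type":"array","items":{"type":"number"}}},"spin":{"type":"array","items":{"type":"number"}},"hand":{"type":"number"}},"required":["delta_pos","spin"]}

```bash
ls; mkdir -p pics; python3 - <<'E'
from bench import r
import cv2
s=r.sense();print(s)
for n in ("side","top","wrist"):
    im=r.get_image(n);cv2.imwrite(f"pics/a_{n}.png",im[:,:,::-1]);print(n,r.camera_model(n))
E
```

```text
pics
{'t': 0.0, 'joints': array([ 1.18297681e+00,  3.20277927e-01,  1.56568826e+00,  1.12207623e-05,
        1.25741393e+00, -2.00242100e-02]), 'joint_velocities': array([ 0.00037016, -0.00157348, -0.00174261,  0.00066396,  0.00067769,
        0.00029433]), 'joint_efforts': array([ 5.57534840e-04, -4.15526533e+01, -2.34157115e+01,  1.27151070e-04,
        8.28541262e-03, -8.82760702e-06]), 'eef_pos': array([0.2065708 , 0.53608955, 0.23048671]), 'ee_rot': array([-1.55321712,  0.2889371 , -0.28834924]), 'contact_force': array([ 0.47332546,  0.97228159, -0.70023469]), 'torque': array([-0.00972931, -0.03155292,  0.00427295]), 'opening': 1.0022459283900915}
side {'vertical_fov': 48.30776054195422, 'cx': 260.588667842671, 'cy': 190.4698934710616, 'world_to_cam': array([[ 0.99863944, -0.05211251, -0.00188807, -0.57592376],
       [-0.03130998, -0.57025696, -0.82086947,  0.12283899],
       [ 0.04170088,  0.81981174, -0.57111273,  1.02061992],
       [ 0.        ,  0.        ,  0.        ,  1.        ]])}
top {'vertical_fov': 54.62589689496296, 'cx': 253.89342521693158, 'cy': 192.33518782445404, 'world_to_cam': array([[-0.0249769 , -0.99935608, -0.02576015,  0.12954914],
       [-0.98665073,  0.02879099, -0.16028542,  0.60193262],
       [ 0.16092387,  0.02141284, -0.98673451,  1.07692359],
       [ 0.        ,  0.        ,  0.        ,  1.        ]])}
wrist {'vertical_fov': 70.15508256336415, 'cx': 255.82996020030686, 'cy': 193.36966166869254, 'T_tool_cam': array([[ 1.74926355e-04,  9.64021026e-01,  2.65825939e-01,
        -6.59180953e-02],
       [-4.77437296e-04, -2.65825833e-01,  9.64020953e-01,
        -1.42490830e-01],
       [ 9.99999871e-01, -2.95547890e-04,  4.13759648e-04,
        -8.22285158e-04],
       [ 0.00000000e+00,  0.00000000e+00,  0.00000000e+00,
         1.00000000e+00]])}
```

View pics/a_top.png

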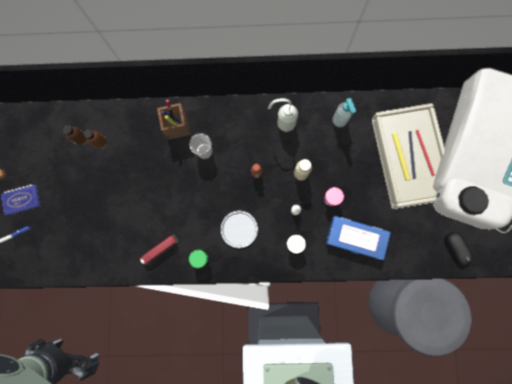

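View pics/a_side.png

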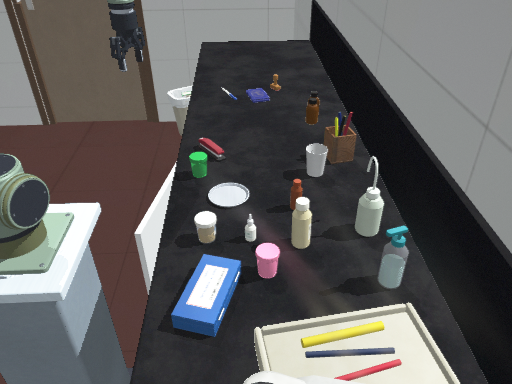

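View pics/a_wrist.png

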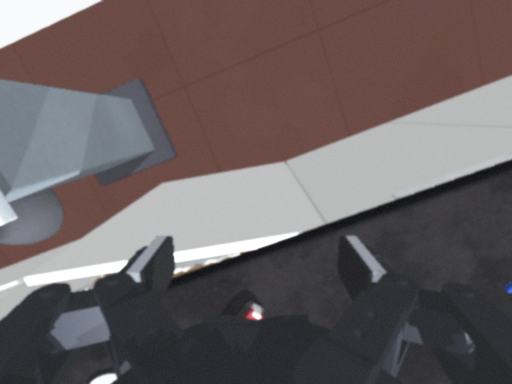

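The top picture shows the cup (296,244), tray (239,229), tall cream bottle (303,168), slim red bottle (257,171), dropper (296,210), box (358,239), tumbler (201,146) and stapler (159,250). The pink (334,197) and green (198,259) cups are the look-alikes. Next I localise each thing by fitting model silhouettes in both views.

```bash
cat > h.py <<'E'
import numpy as np, cv2
from scipy.optimize import least_squares
from scipy.spatial.transform import Rotation as R
PROF={'cup_mid':[(0,.0235),(.05,.0235),(.05,.026),(.063,.026)],
'tall_bottle_mid':[(0,.022),(.09,.022),(.105,.0155),(.125,.0155)],
'slim_bottle_mid':[(0,.015),(.06,.015),(.067,.0105),(.085,.0105)],
'dropper_mid':[(0,.013),(.045,.013),(.05,.0075),(.074,.003)],
'drip_tray':[(0,.047),(.009,.055)],
'tumbler_mid':[(0,.0315),(.081,.0315)]}
def proj(m,P):
    f=192/np.tan(np.radians(m['vertical_fov'])/2)
    W=m['world_to_cam'];c=P@W[:3,:3].T+W[:3,3]
    return np.c_[m['cx']+f*c[:,0]/c[:,2],m['cy']+f*c[:,1]/c[:,2]]
def sil(m,prof,x,y,z0=0):
    a=np.linspace(0,2*np.pi,24,endpoint=False);S=16
    im=np.zeros((384,512),np.uint8)
    for (h0,r0),(h1,r1) in zip(prof,prof[1:]):
        P=np.vstack([np.c_[x+rr*np.cos(a),y+rr*np.sin(a),np.full(24,z0+h)] for h,rr in((h0,r0),(h1,r1))])
        hull=cv2.convexHull(proj(m,P).astype(np.float32))
        cv2.fillConvexPoly(im,np.round(hull*S).astype(np.int32),1,shift=4)
    return im>0
def cen(b):
    v,u=np.nonzero(b);return np.array([u.mean(),v.mean()])
def ray(m,uv,z):
    f=192/np.tan(np.radians(m['vertical_fov'])/2);W=m['world_to_cam']
    d=W[:3,:3].T@np.array([(uv[0]-m['cx'])/f,(uv[1]-m['cy'])/f,1]);o=-W[:3,:3].T@W[:3,3]
    return (o+d*(z-o[2])/d[2])[:2]
def fit(m,name,mask,z0=0):
    x=ray(m,cen(mask),PROF[name][-1][0]/2+z0)
    for _ in range(6):
        e=cen(mask)-cen(sil(m,PROF[name],*x,z0))
        h=PROF[name][-1][0]/2+z0
        b=ray(m,cen(mask),h);a=ray(m,cen(mask)-e,h);x=x+(b-a)
    s=sil(m,PROF[name],*x,z0);return x,(s&mask).sum()/(s|mask).sum()
E
python3 - <<'E'
from bench import r
from h import *
ov={}
for c in ("top","side"):
    im=r.get_image(c).copy();m=r.camera_model(c)
    for n in list(PROF)+['slide_box','stapler_mid']:
        for d in r.trace(c,n)[:4]:
            if d['confidence']<.3: continue
            k=d['pixels']
            im[cv2.morphologyEx(k.astype(np.uint8),cv2.MORPH_GRADIENT,np.ones((2,2)))>0]=(255,255,0)
            if n in PROF: x,iou=fit(m,n,k);print(c,n,round(d['confidence'],2),np.round(x,4),round(iou,2),cen(k).round())
            elif n=='slide_box':
                b=cv2.minAreaRect(np.argwhere(k)[:,::-1].astype(np.float32)); np.save(f'box_{c}.npy',k);print(c,n,d['confidence'],b)
            else: print(c,n,d['confidence'],ray(m,cen(k),.018),cen(k))
    cv2.imwrite(f'pics/b_{c}.png',im[:,:,::-1])
E
```

```text
top cup_mid 0.75 [ 0.587  -0.1268] 0.76 [333. 196.]
top cup_mid 0.66 [ 0.4469 -0.0043] 0.92 [295. 244.]
top cup_mid 0.65 [0.4114 0.2864] 0.77 [197. 259.]
top tall_bottle_mid 0.82 [ 0.6704 -0.0349] 0.82 [302. 170.]
top slim_bottle_mid 0.46 [0.6755 0.1066] 0.91 [256. 171.]
top drip_tray 0.89 [0.4985 0.1645] 0.94 [239. 229.]
top drip_tray 0.69 [0.6821 0.1081] 0.09 [255. 171.]
top tumbler_mid 0.6 [0.7585 0.2758] 0.78 [201. 146.]
top slide_box 0.64 ((357.2924499511719, 238.2263946533203), (61.125450134277344, 30.76876449584961), 15.945395469665527)
top stapler_mid 0.65 [0.44152834 0.40762502] [159.45511482 249.50939457]
side cup_mid 0.82 [ 0.5842 -0.1262] 0.84 [267. 260.]
side cup_mid 0.82 [0.4097 0.2822] 0.83 [198. 164.]
side cup_mid 0.58 [ 0.4472 -0.0051] 0.83 [206. 226.]
side tall_bottle_mid 0.75 [ 0.6671 -0.0409] 0.86 [301. 224.]
side slim_bottle_mid 0.79 [0.6726 0.1111] 0.69 [295. 193.]
side dropper_mid 0.79 [ 0.5503 -0.0203] 0.8 [250. 230.]
side drip_tray 0.84 [0.4969 0.1603] 0.96 [228. 194.]
side tumbler_mid 0.64 [0.752  0.2744] 0.78 [316. 159.]
side slide_box 0.64 ((206.22183227539062, 293.81463623046875), (49.00797653198242, 87.39167785644531), 23.552263259887695)
side slide_box 0.5 ((206.6594696044922, 227.14324951171875), (31.687753677368164, 23.085742950439453), 72.89727020263672)
side stapler_mid 0.83 [0.44288207 0.39432636] [211.7520436  149.09264305]
```

```bash
cat >> h.py <<'E'
def boxsil(m,x,y,a):
    c,s=np.cos(a),np.sin(a)
    P=np.array([[x+c*u*.046-s*v*.085,y+s*u*.046+c*v*.085,z] for u in(-1,1) for v in(-1,1) for z in(0,.038)])
    im=np.zeros((384,512),np.uint8);cv2.fillConvexPoly(im,np.round(cv2.convexHull(proj(m,P).astype(np.float32))*16).astype(np.int32),1,shift=4)
    return im>0
def go(s,target,yaw=None):
    "remaining move in tool axes, units"
    A=R.from_rotvec(s['ee_rot']).as_matrix()
    d=A.T@(np.asarray(target)-s['eef_pos'])/.025
    return d.round(2)
E
python3 - <<'E'
from bench import r
from h import *
from scipy.optimize import minimize
s=r.sense();print(R.from_rotvec(s['ee_rot']).as_matrix().round(3))
ms={c:r.camera_model(c) for c in('top','side')};mk={c:np.load(f'box_{c}.npy') for c in ms}
# keep the right blob in side
r.get_image('side');mk['side']=r.trace('side','slide_box')[0]['pixels']
f=lambda p,cs:sum(1-(boxsil(ms[c],p[0]*.1,p[1]*.1,p[2])&mk[c]).sum()/(boxsil(ms[c],p[0]*.1,p[1]*.1,p[2])|mk[c]).sum() for c in cs)
for cs in(['top'],['side'],['top','side']):
  best=min((minimize(f,[4.5,-1.9,a],args=(cs,),method='Nelder-Mead',options=dict(initial_simplex=np.array([4.5,-1.9,a])+np.array([[0,0,0],[.2,0,0],[0,.2,0],[0,0,.15]]))) for a in(-.25,0,.25)),key=lambda q:q.fun)
  print(cs,best.x,best.fun)
for c in('top','side'): print(c,[ (d['confidence'],d['point'],fit(ms[c],'dropper_mid',d['pixels'])) for d in (r.get_image(c),r.trace(c,'dropper_mid'))[1][:2]])
E
```

```text
[[ 0.933  0.     0.36 ]
 [-0.36   0.     0.933]
 [ 0.    -1.     0.   ]]
['top'] [ 4.61189966 -1.93773818 -0.27702543] 0.08286445012787724
['side'] [ 4.6079259  -1.97100737 -0.23109296] 0.10847288177955516
['top', 'side'] [ 4.60422597 -1.93478405 -0.28080013] 0.2013717387645605
top [(0.56, [212.8, 295.8], (array([ 0.55199164, -0.0113915 ]), np.float64(0.7444444444444445))), (0.26, [240.2, 356.1], (array([ 0.46086938, -0.19509714]), np.float64(0.05965109735509285)))]
side [(0.78, [229.5, 251.7], (array([ 0.55282441, -0.01930934]), np.float64(0.7705479452054794))), (0.17, [195.3, 232.6], (array([0.4976826 , 0.12868969]), np.float64(0.28553299492385786)))]
```

View pics/b_top.png

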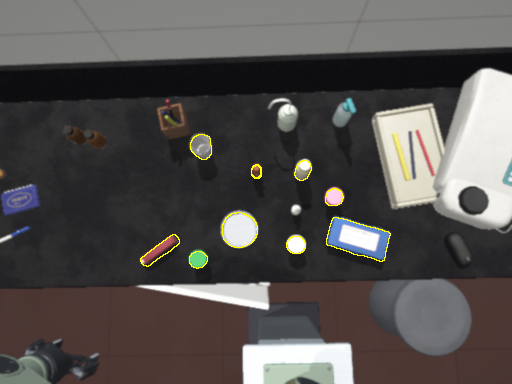

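View pics/b_side.png

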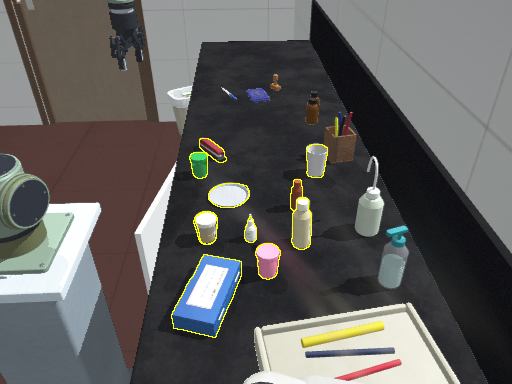

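Positions from both views agree within about 6 mm, and all traces look right. First move: square the jaw to world y, then head toward the cup.

Emit:
apply_moves:
  delta_pos:
    - [1, 0, 0]
    - [1, 0, 0]
    - [1, 0, 0]
    - [1, 0, -1]
    - [1, 0, -1]
  spin: [-0.1225, -0.1225, -0.1225, 0, 0]
  hand: 1

```text
t: 1.77
eef_pos: [0.3292, 0.472, 0.2309]
ee_rot: [-1.567, -0.015, 0.017]
contact_force: [0.8, 1.1, -0.0]
opening: 1.004
```

Emit:
apply_moves:
  delta_pos:
    - [1, 0, -1]
    - [1, 0, -1]
    - [1, 0, -1]
    - [0.5, 0, -1]
    - [0, 0, -1]
  spin: [0, 0, 0, 0, 0]

```text
t: 2.18
eef_pos: [0.4276, 0.3434, 0.2299]
ee_rot: [-1.566, -0.017, 0.014]
contact_force: [-0.3, -0.2, 0.5]
opening: 1.003
```

Emit:
apply_moves:
  delta_pos:
    - [0, 0, -1]
    - [0, 0, -1]
    - [0, 0, -1]
    - [0, 0, -1]
    - [0, 0, -1]
  spin: [0, 0, 0, 0, 0]

```text
t: 2.6
eef_pos: [0.4314, 0.2117, 0.229]
ee_rot: [-1.566, -0.016, 0.012]
contact_force: [0.2, 0.2, 0.5]
opening: 0.999
```

Emit:
apply_moves:
  delta_pos:
    - [0, 0, -1]
    - [0, 0, -1]
    - [0, 0, -1]
    - [0, 0, -1]
    - [0, 0, -1]
  spin: [0, 0, 0, 0, 0]

```text
t: 3.02
eef_pos: [0.4329, 0.0806, 0.2292]
ee_rot: [-1.566, -0.019, 0.011]
contact_force: [0.2, -0.2, 0.4]
opening: 0.998
```

Emit:
apply_moves:
  delta_pos:
    - [0.2, 0, -1]
    - [0.2, 0, -1]
    - [0.1, 0, -1]
    - [0, 0, -0.3]
    - [0, 0, 0]
  spin: [0, 0, 0, 0, 0]

```text
t: 3.43
eef_pos: [0.4467, -0.0093, 0.2298]
ee_rot: [-1.567, -0.017, 0.005]
contact_force: [0.1, 0.7, -0.3]
opening: 1.003
```

```bash
cat >> h.py <<'E'
def wcam(r,s=None):
    s=s or r.sense();m=dict(r.camera_model('wrist'))
    T=np.eye(4);T[:3,:3]=R.from_rotvec(s['ee_rot']).as_matrix();T[:3,3]=s['eef_pos']
    m['world_to_cam']=np.linalg.inv(T@m['T_tool_cam']);return m
def wfit(r,name,z0=0,tag=None,near=None):
    s=r.sense();m=wcam(r,s);im=r.get_image('wrist').copy()
    for d in r.trace('wrist',name)[:4]:
        k=d['pixels']
        x,i=fit(m,name,k,z0);print('w',name,round(d['confidence'],2),x.round(4),round(i,2),cen(k).round())
        im[cv2.morphologyEx(k.astype(np.uint8),cv2.MORPH_GRADIENT,np.ones((2,2)))>0]=(255,255,0)
    if tag: cv2.imwrite(f'pics/{tag}.png',im[:,:,::-1])
    print(s['eef_pos'].round(4),s['joints'].round(2),s['t'])
E
python3 - <<'E'
from bench import r
from h import *
wfit(r,'cup_mid',tag='c1'); wfit(r,'drip_tray')
E
```

```text
w cup_mid 0.92 [ 0.4498 -0.0076] 0.86 [258. 177.]
w cup_mid 0.8 [ 0.5867 -0.1141] 0.34 [178. 272.]
w cup_mid 0.62 [0.4135 0.2865] 0.96 [488. 148.]
[ 0.4467 -0.0093  0.2298] [-0.05  0.11  1.84  0.    1.18 -1.64] 3.4333
w drip_tray 0.76 [0.4996 0.1626] 0.98 [377. 206.]
[ 0.4466 -0.0078  0.2298] [-0.05  0.11  1.84  0.    1.18 -1.64] 3.5333
```

View pics/c1.png

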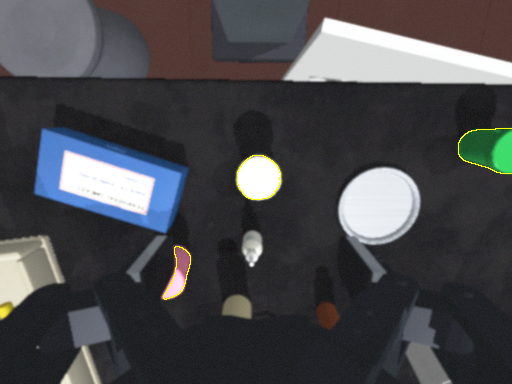

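The wrist view shows the cup cap at (258,177), box at left, dropper (253,245) and tray (377,206). The three views agree on the cup at about (0.4485, -0.006). Descending.

Emit:
apply_moves:
  delta_pos:
    - [0.08, 1, 0.08]
    - [0, 1, 0]
    - [0, 1, 0]
    - [0, 1, 0]
    - [0, 1, 0]
  spin: [0, 0, 0, 0, 0]

```text
t: 4.05
eef_pos: [0.4556, 0.0017, 0.1071]
ee_rot: [-1.566, -0.041, 0.001]
contact_force: [0.4, 0.2, -0.3]
opening: 0.996
```

Emit:
apply_moves:
  delta_pos:
    - [0, 1, 0]
    - [0, 1, 0]
    - [0, 0.3, 0]
    - [0, 0, 0]
  spin: [0, 0, 0, 0]

```text
t: 4.38
eef_pos: [0.4539, 0.0071, 0.0437]
ee_rot: [-1.564, -0.041, 0.013]
contact_force: [0.1, -0.7, 0.1]
opening: 1.002
```

```bash
python3 - <<'E'
from bench import r
from h import *
s=r.sense();print(R.from_rotvec(s['ee_rot']).as_matrix().round(3),s['eef_pos'],s['contact_force'],go(s,[.4485,-.006,.034]))
E
```

```text
[[ 0.999  0.018 -0.034]
 [ 0.034  0.007  0.999]
 [ 0.018 -1.     0.006]] [0.45391167 0.00714908 0.04370313] [ 0.1487091  -0.74546755  0.07283816] [-0.24  0.38 -0.52]
```

Emit:
apply_moves:
  delta_pos:
    - [-0.24, 0.2, -0.5]
    - [0, 0.2, 0]
    - [0, 0, 0]
  spin: [0.034, 0, 0]

```text
t: 4.63
eef_pos: [0.4505, -0.0036, 0.0352]
ee_rot: [-1.563, -0.019, -0.015]
contact_force: [0.3, 0.5, 0.2]
opening: 1.0
```

Centred within 3 mm. Closing.

Emit:
apply_moves:
  delta_pos:
    - [0, 0, 0]
    - [0, 0, 0]
    - [0, 0, 0]
    - [0, 0, 0]
    - [0, 0, 0]
  spin: [0, 0, 0, 0, 0]
  hand: 0

```text
t: 5.05
eef_pos: [0.4541, -0.0022, 0.0391]
ee_rot: [-1.563, -0.027, -0.019]
contact_force: [0.2, 0.1, -1.4]
opening: 0.588
```

Emit:
apply_moves:
  delta_pos:
    - [0, 0, 0]
    - [0, 0, 0]
    - [0, 0, 0]
  spin: [0, 0, 0]

```text
t: 5.3
eef_pos: [0.4543, -0.002, 0.0394]
ee_rot: [-1.563, -0.028, -0.02]
contact_force: [-0.1, -0.4, -0.1]
opening: 0.591
```

```bash
python3 - <<'E'
from bench import r
from h import *
s=r.sense();print(R.from_rotvec(s['ee_rot']).as_matrix().round(3),s['eef_pos'],s['contact_force'])
im=r.get_image('wrist');cv2.imwrite('pics/c2.png',im[:,:,::-1])
E
```

```text
[[ 1.     0.03  -0.005]
 [ 0.005  0.008  1.   ]
 [ 0.031 -1.     0.007]] [ 0.45425394 -0.00200386  0.03936611] [-0.14956415 -0.37570676 -0.12131295]
```

View pics/c2.png

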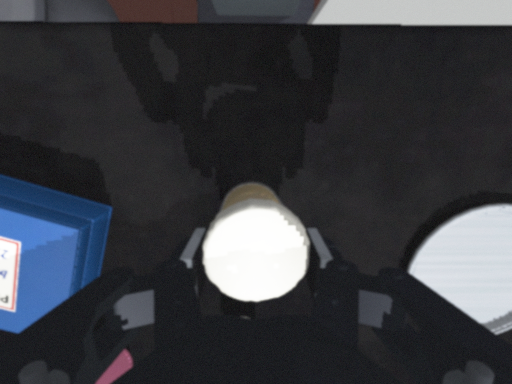

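Cup gripped by the cap (opening 0.59 ≈ 50 mm). Lift and carry.

Emit:
apply_moves:
  delta_pos:
    - [0, -1, 0]
    - [0, -1, 0]
    - [0, -1, 0.5]
    - [0.3, 0, 1]
    - [0.3, 0, 1]
  spin: [0, 0, 0, 0, 0]

```text
t: 5.77
eef_pos: [0.4641, 0.0584, 0.1167]
ee_rot: [-1.564, -0.017, -0.019]
contact_force: [-0.1, 0.1, -1.4]
opening: 0.589
```

Emit:
apply_moves:
  delta_pos:
    - [0.3, 0, 1]
    - [0.3, 0, 1]
    - [0.3, 0, 1]
    - [0, 0, 0.5]
    - [0, 0, 0]
  spin: [0, 0, 0, 0, 0]

```text
t: 6.18
eef_pos: [0.4893, 0.1534, 0.1192]
ee_rot: [-1.562, -0.022, -0.022]
contact_force: [-0.3, 0.5, 0.1]
opening: 0.59
```

```bash
python3 - <<'E'
from bench import r
from h import *
s=r.sense();print(R.from_rotvec(s['ee_rot']).as_matrix().round(3),s['eef_pos'],s['contact_force'])
wfit(r,'cup_mid',z0=s['eef_pos'][2]-.039,tag='c3'); wfit(r,'drip_tray')
E
```

```text
[[ 1.     0.028 -0.   ]
 [-0.     0.009  1.   ]
 [ 0.028 -1.     0.009]] [0.48931756 0.15340196 0.11919515] [-0.27971774  0.48591834  0.07017649]
w cup_mid 0.96 [0.4871 0.1514] 0.93 [254. 245.]
w cup_mid 0.95 [ 0.5338 -0.0472] 0.52 [  6. 275.]
w cup_mid 0.74 [0.4166 0.2294] 0.37 [431. 100.]
[0.4893 0.1534 0.1192] [ 0.28  0.31  1.89  0.    0.91 -1.29] 6.1833
w drip_tray 0.65 [0.4826 0.1691] 0.51 [275. 177.]
[0.4889 0.1514 0.1191] [ 0.28  0.31  1.89  0.    0.91 -1.29] 6.2833
```

View pics/c3.png

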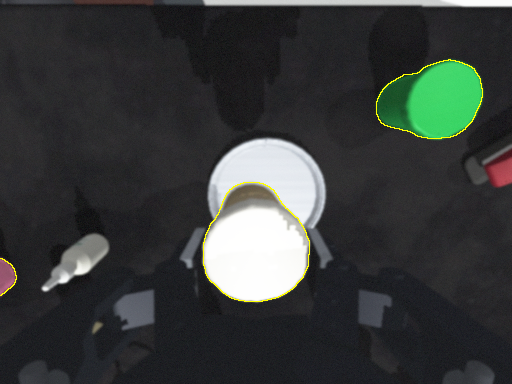

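The held cup sits over the tray rim (254,245). Shifting by about +12 mm in x and +10 mm in y, and lowering.

Emit:
apply_moves:
  delta_pos:
    - [0.4, 0.5, 0.4]
    - [0, 0.8, 0]
    - [0, 0.8, 0]
    - [0, 0, 0]
  spin: [0, 0, 0, 0]

```text
t: 6.72
eef_pos: [0.501, 0.1566, 0.067]
ee_rot: [-1.563, -0.017, -0.03]
contact_force: [-0.5, 0.4, -1.0]
opening: 0.592
```

```bash
python3 - <<'E'
from bench import r
from h import *
s=r.sense();print(R.from_rotvec(s['ee_rot']).as_matrix().round(3),s['eef_pos'],s['contact_force'],go(s,[.501,.163,.043]))
E
```

```text
[[ 1.     0.03   0.008]
 [-0.009  0.008  1.   ]
 [ 0.03  -1.     0.008]] [0.50096442 0.15664908 0.06704003] [-0.54676722  0.446393   -0.975777  ] [-0.03  0.96  0.25]
```

Emit:
apply_moves:
  delta_pos:
    - [0, 0.3, 0.25]
    - [0, 0.35, 0]
    - [0, 0.2, 0]
    - [0, 0, 0]
  spin: [0, 0, 0, 0]

```text
t: 7.05
eef_pos: [0.5021, 0.1613, 0.0457]
ee_rot: [-1.563, -0.014, -0.034]
contact_force: [-0.5, 0.4, -0.5]
opening: 0.59
```

```bash
python3 - <<'E'
from bench import r
from h import *
s=r.sense();print(R.from_rotvec(s['ee_rot']).as_matrix().round(3),s['eef_pos'],s['contact_force'],go(s,[.501,.163,.043]))
E
```

```text
[[ 0.999  0.031  0.012]
 [-0.012  0.007  1.   ]
 [ 0.031 -1.     0.008]] [0.50211593 0.16130968 0.04569202] [-0.52473324  0.43794913 -0.54552817] [-0.05  0.11  0.07]
```

Emit:
apply_moves:
  delta_pos:
    - [0, 0.1, 0]
    - [0, 0.05, 0]
    - [0, 0, 0]
  spin: [0, 0, 0]

```text
t: 7.3
eef_pos: [0.5029, 0.1613, 0.0426]
ee_rot: [-1.563, -0.016, -0.035]
contact_force: [-0.2, -1.1, -0.1]
opening: 0.59
```

Emit:
apply_moves:
  delta_pos:
    - [-0.05, 0.08, 0]
    - [0, 0.05, 0]
  spin: [0, 0]

```text
t: 7.47
eef_pos: [0.5033, 0.1616, 0.0412]
ee_rot: [-1.562, -0.019, -0.038]
contact_force: [-2.1, -2.9, 13.1]
opening: 0.59
```

Contact with the tray floor (13 N). Release to a part-opening (~62 mm) so the fingers stay clear.

Emit:
apply_moves:
  delta_pos:
    - [0, -0.02, 0]
    - [0, 0, 0]
    - [0, 0, 0]
  spin: [0, 0, 0]
  hand: 0.85

```text
t: 7.72
eef_pos: [0.5038, 0.1618, 0.0428]
ee_rot: [-1.561, -0.021, -0.04]
contact_force: [-0.2, -0.2, 0.1]
opening: 0.853
```

Emit:
apply_moves:
  delta_pos:
    - [0, -1, 0]
    - [0, -1, 0]
    - [0, -1, 0]
    - [0, -1, 0]
    - [0, -1, 0]
  spin: [0, 0, 0, 0, 0]

```text
t: 8.13
eef_pos: [0.4943, 0.1596, 0.1657]
ee_rot: [-1.566, -0.009, -0.027]
contact_force: [0.5, -0.1, -0.8]
opening: 0.853
```

Emit:
apply_moves:
  delta_pos:
    - [0.8, -0.5, -0.5]
    - [1, -0.3, -0.5]
    - [1, 0, -0.5]
    - [0.5, 0, 0]
    - [0, 0, 0]
  spin: [0, 0, 0, 0, 0]

```text
t: 8.55
eef_pos: [0.5802, 0.1209, 0.1966]
ee_rot: [-1.562, -0.021, -0.035]
contact_force: [0.6, -0.3, -0.0]
opening: 0.848
```

```bash
python3 - <<'E'
from bench import r
from h import *
s=r.sense();print(R.from_rotvec(s['ee_rot']).as_matrix().round(3),s['eef_pos'],s['contact_force'])
wfit(r,'cup_mid',z0=.003,tag='d1'); wfit(r,'drip_tray');wfit(r,'slim_bottle_mid',tag='d2')
E
```

```text
[[ 0.999  0.036  0.009]
 [-0.009  0.008  1.   ]
 [ 0.036 -0.999  0.008]] [0.58019279 0.12093824 0.19656525] [ 0.64026384 -0.28237866 -0.04407107]
w cup_mid 0.91 [ 0.5865 -0.1289] 0.93 [ 33. 183.]
w cup_mid 0.6 [0.4117 0.2827] 0.92 [420.  13.]
w cup_mid 0.58 [0.4996 0.1569] 0.95 [293.  96.]
[0.5802 0.1209 0.1966] [ 0.19  0.35  1.61  0.    1.15 -1.38] 8.55
w drip_tray 0.76 [0.4995 0.1625] 0.65 [291.  99.]
w drip_tray 0.48 [ 0.6929 -0.06  ] 0.46 [121. 254.]
[0.5774 0.1212 0.1958] [ 0.19  0.35  1.61  0.    1.15 -1.38] 8.65
w slim_bottle_mid 0.75 [0.6766 0.1043] 0.91 [242. 258.]
[0.5764 0.1215 0.1956] [ 0.19  0.35  1.61  0.    1.15 -1.38] 8.75
```

View pics/d2.png

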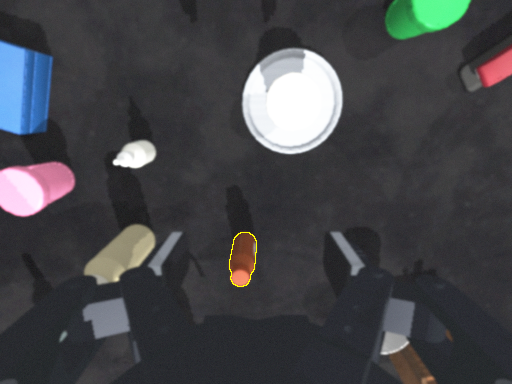

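Wrist view: the cup stands in the tray (293,98), the slim bottle is at (242,258). Wrist, top and side give the slim bottle at about (0.675, 0.106). Going there.

Emit:
apply_moves:
  delta_pos:
    - [1, 0, -0.3]
    - [1, 0, -0.3]
    - [1, 0.5, 0]
    - [0.7, 0.6, 0]
    - [0, 0.6, 0]
  spin: [0, 0, 0, 0, 0]

```text
t: 9.27
eef_pos: [0.6704, 0.1087, 0.1595]
ee_rot: [-1.562, -0.028, -0.031]
contact_force: [-0.4, -0.3, -0.7]
opening: 0.848
```

```bash
python3 - <<'E'
from bench import r
from h import *
s=r.sense();print(R.from_rotvec(s['ee_rot']).as_matrix().round(3),s['eef_pos'],s['contact_force'],go(s,[.676,.106,.022]))
wfit(r,'slim_bottle_mid',tag='d3')
E
```

```text
[[ 0.999  0.037  0.002]
 [-0.002  0.009  1.   ]
 [ 0.037 -0.999  0.009]] [0.67037999 0.10867623 0.15954088] [-0.42690715 -0.27621932 -0.70077086] [ 0.02  5.51 -0.16]
[0.6704 0.1087 0.1595] [ 0.14  0.51  1.44  0.    1.15 -1.43] 9.2667
```

View pics/d3.png

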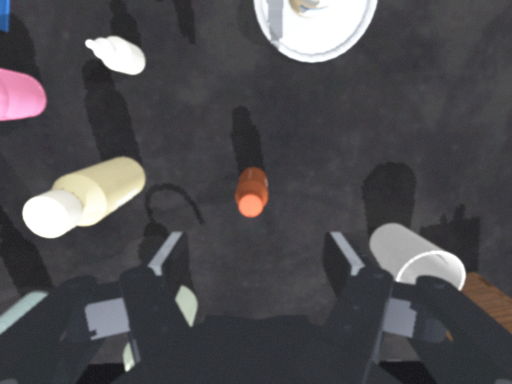

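The slim bottle's cap is at (251,204), nicely between the jaws. Quick ray check.

```bash
python3 - <<'E'
from bench import r
from h import *
m=wcam(r);print(ray(m,(251.5,204),.085),ray(m,(54,214),.125))
E
```

```text
[0.66947995 0.10433004] [ 0.66205528 -0.0275446 ]
```

Emit:
apply_moves:
  delta_pos:
    - [0.05, 0.7, -0.1]
    - [0, 0.7, 0]
    - [0, 0.7, 0]
    - [0, 0.7, 0]
  spin: [0, 0, 0, 0]

```text
t: 9.7
eef_pos: [0.669, 0.1085, 0.092]
ee_rot: [-1.561, -0.029, -0.027]
contact_force: [-0.2, 0.3, 0.2]
opening: 0.847
```

Emit:
apply_moves:
  delta_pos:
    - [0.1, 0.7, -0.1]
    - [0, 0.7, 0]
    - [0, 0.7, 0]
    - [0, 0.5, 0]
    - [0, 0, 0]
  spin: [0, 0, 0, 0, 0]

```text
t: 10.12
eef_pos: [0.6686, 0.1086, 0.0265]
ee_rot: [-1.561, -0.028, -0.021]
contact_force: [-0.4, 0.0, 0.1]
opening: 0.852
```

```bash
python3 - <<'E'
from bench import r
from h import *
s=r.sense();print(R.from_rotvec(s['ee_rot']).as_matrix().round(3),go(s,[.673,.106,.024]))
im=r.get_image('wrist');cv2.imwrite('pics/d4.png',im[:,:,::-1])
E
```

```text
[[ 0.999  0.032 -0.004]
 [ 0.004  0.009  1.   ]
 [ 0.032 -0.999  0.009]] [ 0.17  0.1  -0.11]
```

View pics/d4.png

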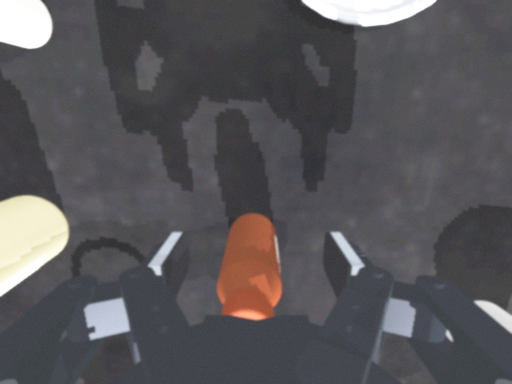

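The slim bottle (250,255) is between the pads; nudging slightly and closing.

Emit:
apply_moves:
  delta_pos:
    - [0.1, 0, -0.1]
    - [0, 0, 0]
    - [0, 0, 0]
    - [0, 0, 0]
    - [0, 0, 0]
  spin: [0, 0, 0, 0, 0]
  hand: 0

```text
t: 10.58
eef_pos: [0.6744, 0.1066, 0.0337]
ee_rot: [-1.56, -0.036, -0.029]
contact_force: [0.1, 0.0, -0.6]
opening: 0.331
```

Emit:
apply_moves:
  delta_pos:
    - [0, 0, 0]
    - [0, 0, 0]
    - [0, 0, 0]
    - [0, 0, 0]
  spin: [0, 0, 0, 0]

```text
t: 10.92
eef_pos: [0.6746, 0.1066, 0.0344]
ee_rot: [-1.56, -0.037, -0.03]
contact_force: [0.2, 0.1, -0.5]
opening: 0.328
```

Gripped (28 mm). Lift and carry to (0.599, 0.241).

Emit:
apply_moves:
  delta_pos:
    - [0, -1, 0]
    - [0, -1, 0]
    - [-0.3, -0.3, 1]
    - [-0.7, 0, 1]
    - [-0.7, 0, 1]
  spin: [0, 0, 0, 0, 0]

```text
t: 11.33
eef_pos: [0.6312, 0.1775, 0.0915]
ee_rot: [-1.561, -0.03, -0.036]
contact_force: [0.1, -0.3, -0.8]
opening: 0.327
```

Emit:
apply_moves:
  delta_pos:
    - [-0.7, 0, 1]
    - [-0.6, 0, 1]
    - [0, 0, 0.4]
    - [0, 0, 0]
  spin: [0, 0, 0, 0]

```text
t: 11.67
eef_pos: [0.5942, 0.244, 0.0914]
ee_rot: [-1.56, -0.032, -0.032]
contact_force: [0.2, 0.1, -0.1]
opening: 0.328
```

```bash
python3 - <<'E'
from bench import r
from h import *
s=r.sense();print(R.from_rotvec(s['ee_rot']).as_matrix().round(3),s['eef_pos'],go(s,[.599,.241,.036]))
wfit(r,'slim_bottle_mid',z0=s['eef_pos'][2]-.034,tag='d5')
E
```

```text
[[ 0.999  0.041 -0.   ]
 [-0.     0.011  1.   ]
 [ 0.041 -0.999  0.011]] [0.59416339 0.24404636 0.09136207] [ 0.1   2.22 -0.15]
w slim_bottle_mid 0.9 [0.5957 0.2425] 0.89 [256. 263.]
[0.5942 0.244  0.0914] [ 0.37  0.51  1.63 -0.01  0.96 -1.19] 11.6667
```

View pics/d5.png

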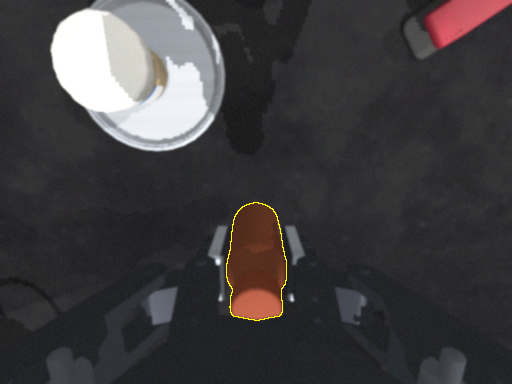

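The bottle is held straight (256,263). Lowering.

Emit:
apply_moves:
  delta_pos:
    - [0.1, 0.7, -0.1]
    - [0, 0.7, 0]
    - [0, 0.5, 0]
    - [0, 0.15, 0]
    - [0, 0, 0]
  spin: [0, 0, 0, 0, 0]

```text
t: 12.18
eef_pos: [0.6042, 0.2338, 0.0391]
ee_rot: [-1.562, -0.029, -0.041]
contact_force: [0.4, -0.1, 0.1]
opening: 0.328
```

Emit:
apply_moves:
  delta_pos:
    - [-0.15, 0.05, 0.3]
    - [0, 0.08, 0]
    - [0, 0, 0]
  spin: [0, 0, 0]

```text
t: 12.43
eef_pos: [0.6022, 0.24, 0.0364]
ee_rot: [-1.562, -0.028, -0.045]
contact_force: [-0.6, 0.0, -0.6]
opening: 0.331
```

Emit:
apply_moves:
  delta_pos:
    - [0, 0.08, 0]
    - [0, 0.05, 0]
  spin: [0, 0]

```text
t: 12.6
eef_pos: [0.6031, 0.2405, 0.0344]
ee_rot: [-1.561, -0.03, -0.046]
contact_force: [-0.2, -0.4, -1.7]
opening: 0.329
```

Emit:
apply_moves:
  delta_pos:
    - [0, 0.05, 0]
    - [0, 0.05, 0]
  spin: [0, 0]

```text
t: 12.77
eef_pos: [0.6036, 0.2408, 0.0325]
ee_rot: [-1.56, -0.032, -0.047]
contact_force: [-0.2, 0.7, 0.2]
opening: 0.325
```

Emit:
apply_moves:
  delta_pos:
    - [0, 0.05, 0]
    - [0, 0.05, 0]
  spin: [0, 0]

```text
t: 12.93
eef_pos: [0.6039, 0.2408, 0.0325]
ee_rot: [-1.56, -0.033, -0.048]
contact_force: [-3.0, -0.4, 7.0]
opening: 0.323
```

Contact (7 N). Release and rise.

Emit:
apply_moves:
  delta_pos:
    - [0, 0, 0]
    - [0, 0, 0]
    - [0, 0, 0]
  spin: [0, 0, 0]
  hand: 0.8

```text
t: 13.18
eef_pos: [0.6045, 0.2412, 0.0336]
ee_rot: [-1.559, -0.035, -0.049]
contact_force: [0.9, -0.4, 0.4]
opening: 0.741
```

Emit:
apply_moves:
  delta_pos:
    - [0, -1, 0]
    - [0, -1, 0]
    - [0, -1, 0]
    - [0, -1, 0]
    - [0, -1, 0]
  spin: [0, 0, 0, 0, 0]

```text
t: 13.6
eef_pos: [0.5941, 0.2385, 0.1546]
ee_rot: [-1.566, -0.023, -0.037]
contact_force: [-0.3, 0.7, 0.6]
opening: 0.803
```

Emit:
apply_moves:
  delta_pos:
    - [0, -1, -0.5]
    - [0, -1, -1]
    - [0, 0, -1]
    - [0, 0, -1]
    - [0, 0, -1]
  spin: [0, 0, 0, 0, 0]

```text
t: 14.02
eef_pos: [0.5948, 0.1285, 0.2139]
ee_rot: [-1.559, -0.042, -0.043]
contact_force: [0.3, -0.5, 1.1]
opening: 0.803
```

```bash
python3 - <<'E'
from bench import r
from h import *
s=r.sense();print(R.from_rotvec(s['ee_rot']).as_matrix().round(3),s['eef_pos'])
wfit(r,'slim_bottle_mid',tag='e1');wfit(r,'tall_bottle_mid',tag='e2');wfit(r,'cup_mid',z0=.003)
E
```

```text
[[ 0.999  0.054  0.   ]
 [-0.001  0.012  1.   ]
 [ 0.054 -0.998  0.012]] [0.59475348 0.12851745 0.21389002]
w slim_bottle_mid 0.75 [0.6075 0.2378] 0.86 [349. 180.]
[0.5948 0.1285 0.2139] [ 0.19  0.36  1.56  0.    1.17 -1.38] 14.0167
w tall_bottle_mid 0.78 [ 0.6686 -0.0348] 0.9 [114. 241.]
[0.5943 0.1261 0.2132] [ 0.19  0.36  1.56 -0.    1.17 -1.38] 14.1167
w cup_mid 0.85 [ 0.5868 -0.129 ] 0.92 [ 32. 164.]
w cup_mid 0.72 [0.5    0.1566] 0.93 [283.  79.]
w cup_mid 0.68 [0.4118 0.2829] 0.91 [401.   7.]
[0.5943 0.1289 0.2126] [ 0.19  0.36  1.56  0.    1.17 -1.37] 14.2167
```

View pics/e2.png

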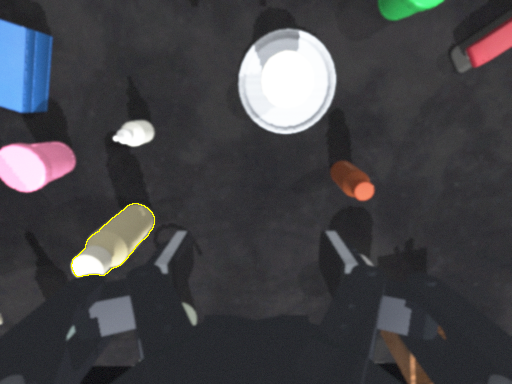

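The slim bottle stands at about (0.606, 0.239), picture (352,180); the tall bottle is at (114,241), i.e. about (0.668, -0.036). Moving over it.

Emit:
apply_moves:
  delta_pos:
    - [0.5, 0, -1]
    - [0.5, 0, -1]
    - [0.5, 0, -1]
    - [0.5, 0, -1]
    - [0.5, 0, -1]
  spin: [0, 0, 0, 0, 0]
  hand: 1

```text
t: 14.73
eef_pos: [0.6575, 0.0132, 0.2122]
ee_rot: [-1.555, -0.049, -0.025]
contact_force: [-0.3, 0.4, 0.3]
opening: 1.0
```

Emit:
apply_moves:
  delta_pos:
    - [0.3, 0, -1]
    - [0.1, 0, -0.4]
    - [0, 0, 0]
  spin: [0, 0, 0]

```text
t: 14.98
eef_pos: [0.6713, -0.0239, 0.2101]
ee_rot: [-1.555, -0.049, -0.025]
contact_force: [0.6, -0.2, 0.5]
opening: 0.999
```

```bash
python3 - <<'E'
from bench import r
from h import *
s=r.sense();print(R.from_rotvec(s['ee_rot']).as_matrix().round(3),s['eef_pos'])
wfit(r,'tall_bottle_mid',tag='e3');print(go(s,[.668,-.036,.13]))
E
```

```text
[[ 0.999  0.047 -0.016]
 [ 0.015  0.015  1.   ]
 [ 0.047 -0.999  0.015]] [ 0.67134972 -0.02394874  0.21005698]
w tall_bottle_mid 0.86 [ 0.6714 -0.0371] 0.91 [242. 178.]
[ 0.6713 -0.0239  0.2101] [-0.06  0.46  1.39  0.02  1.24 -1.65] 14.9833
[-0.29  3.18 -0.53]
```

View pics/e3.png

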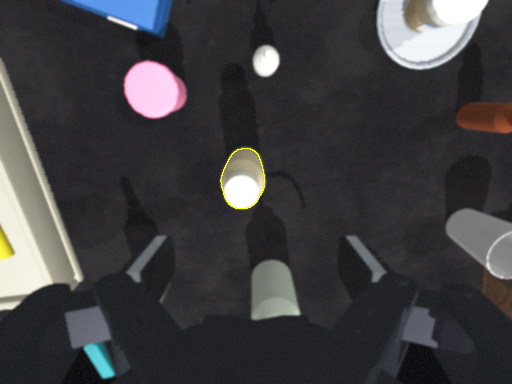

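The tall bottle (242,178) is confirmed at (0.670, -0.037). The wash bottle behind it is well clear. Descend.

Emit:
apply_moves:
  delta_pos:
    - [-0.1, 0.5, -0.5]
    - [0, 1, 0]
    - [0, 1, 0]
    - [0, 0.6, 0]
    - [0, 0, 0]
  spin: [-0.015, 0, 0, 0, 0]

```text
t: 15.5
eef_pos: [0.6711, -0.0231, 0.1328]
ee_rot: [-1.551, -0.072, -0.007]
contact_force: [0.0, -0.3, -0.5]
opening: 1.0
```

```bash
python3 - <<'E'
from bench import r
from h import *
s=r.sense();print(R.from_rotvec(s['ee_rot']).as_matrix().round(3),s['eef_pos'],go(s,[.670,-.0365,.055]))
E
```

```text
[[ 0.998  0.05  -0.042]
 [ 0.041  0.021  0.999]
 [ 0.051 -0.999  0.018]] [ 0.67108063 -0.02310949  0.13279835] [-0.22  3.09 -0.59]
```

Emit:
apply_moves:
  delta_pos:
    - [-0.05, 0, -0.6]
    - [0, 0.3, 0]
    - [0, 0.7, 0]
    - [0, 0.7, 0]
  spin: [0.05, 0, 0, 0]

```text
t: 15.83
eef_pos: [0.6747, -0.0303, 0.0949]
ee_rot: [-1.547, -0.045, -0.048]
contact_force: [0.2, 0.1, -0.5]
opening: 0.999
```

```bash
python3 - <<'E'
from bench import r
from h import *
s=r.sense();print(R.from_rotvec(s['ee_rot']).as_matrix().round(3),s['eef_pos'],go(s,[.670,-.0365,.055]))
im=r.get_image('wrist');cv2.imwrite('pics/e4.png',im[:,:,::-1])
E
```

```text
[[ 0.998  0.059  0.001]
 [-0.003  0.023  1.   ]
 [ 0.059 -0.998  0.023]] [ 0.67469094 -0.03033556  0.09492403] [-0.28  1.58 -0.28]
```

View pics/e4.png

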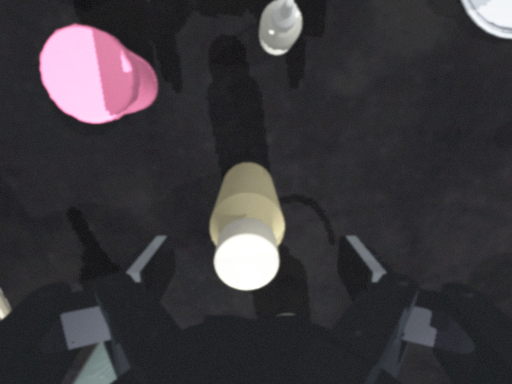

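The bottle's cap is at (247,255), slightly left of the jaw middle. Finish the descent, then close.

Emit:
apply_moves:
  delta_pos:
    - [-0.15, 0.5, -0.3]
    - [-0.05, 0.6, 0]
    - [0, 0.4, 0]
    - [0, 0, 0]
  spin: [0, 0, 0, 0]

```text
t: 16.22
eef_pos: [0.6703, -0.0314, 0.0544]
ee_rot: [-1.545, -0.047, -0.04]
contact_force: [-0.8, 0.4, 0.4]
opening: 0.999
```

Emit:
apply_moves:
  delta_pos:
    - [0, 0, 0]
    - [0, 0, 0]
    - [0, 0, 0]
    - [0, 0, 0]
    - [0, 0, 0]
  spin: [0, 0, 0, 0, 0]
  hand: 0

```text
t: 16.63
eef_pos: [0.6727, -0.0298, 0.0587]
ee_rot: [-1.545, -0.054, -0.042]
contact_force: [0.5, 0.4, -0.6]
opening: 0.498
```

Emit:
apply_moves:
  delta_pos:
    - [0, 0, 0]
    - [0, 0, 0]
    - [0, 0, 0]
    - [0, 0, 0]
  spin: [0, 0, 0, 0]

```text
t: 16.97
eef_pos: [0.6728, -0.0298, 0.0593]
ee_rot: [-1.545, -0.054, -0.043]
contact_force: [0.6, -1.3, -0.5]
opening: 0.497
```

```bash
python3 - <<'E'
from bench import r
from h import *
s=r.sense();print(R.from_rotvec(s['ee_rot']).as_matrix().round(3),s['eef_pos'])
im=r.get_image('wrist');cv2.imwrite('pics/e5.png',im[:,:,::-1])
im=r.get_image('side');cv2.imwrite('pics/e6.png',im[:,:,::-1])
E
```

```text
[[ 0.998  0.062 -0.008]
 [ 0.006  0.026  1.   ]
 [ 0.062 -0.998  0.025]] [ 0.67282123 -0.02984053  0.05934301]
```

View pics/e5.png

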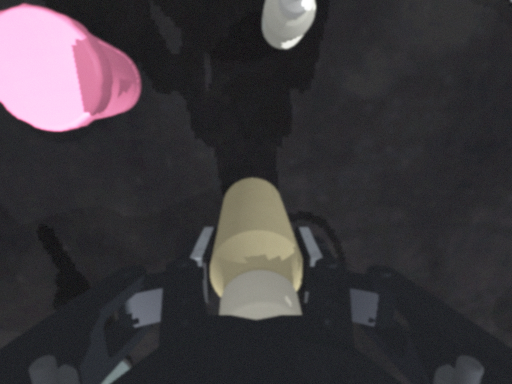

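View pics/e6.png

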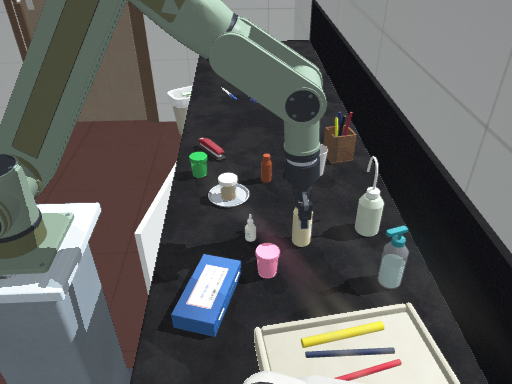

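Tall bottle gripped (42 mm) and the side view shows the cup in the tray and slim bottle standing. Lift and carry.

Emit:
apply_moves:
  delta_pos:
    - [0, -1, 0]
    - [0, -1, 0]
    - [-0.4, 0, 1]
    - [-0.4, 0, 1]
    - [-0.4, 0, 1]
  spin: [0, 0, 0, 0, 0]

```text
t: 17.48
eef_pos: [0.6403, 0.0404, 0.1099]
ee_rot: [-1.546, -0.048, -0.049]
contact_force: [0.1, 0.9, -1.0]
opening: 0.501
```

Emit:
apply_moves:
  delta_pos:
    - [-0.4, 0, 1]
    - [-0.4, 0, 1]
    - [-0.4, 0, 1]
    - [-0.2, 0, 0.6]
    - [0, 0, 0]
  spin: [0, 0, 0, 0, 0]

```text
t: 17.9
eef_pos: [0.6012, 0.1379, 0.1104]
ee_rot: [-1.544, -0.049, -0.047]
contact_force: [-0.3, 0.0, -1.8]
opening: 0.499
```

```bash
python3 - <<'E'
from bench import r
from h import *
s=r.sense();print(R.from_rotvec(s['ee_rot']).as_matrix().round(3),s['eef_pos'],go(s,[.603,.161,.0605]))
wfit(r,'tall_bottle_mid',z0=s['eef_pos'][2]-.059,tag='e7')
wfit(r,'slim_bottle_mid')
E
```

```text
[[ 0.998  0.062 -0.002]
 [ 0.001  0.026  1.   ]
 [ 0.062 -0.998  0.026]] [0.60120997 0.13785984 0.1104028 ] [-0.05  2.02  0.87]
w tall_bottle_mid 0.85 [0.5885 0.1354] 0.69 [255. 254.]
[0.6012 0.1379 0.1104] [ 0.2   0.45  1.69  0.02  0.94 -1.38] 17.9
w slim_bottle_mid 0.74 [0.6075 0.238 ] 0.88 [385. 206.]
[0.6022 0.1355 0.1104] [ 0.2   0.45  1.69  0.01  0.94 -1.38] 18.0
```

View pics/e7.png

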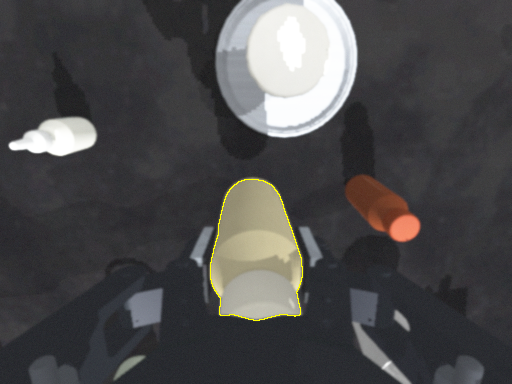

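Held straight; slim bottle to the right at (383,208) has clear space. Shift +23 mm left and lower.

Emit:
apply_moves:
  delta_pos:
    - [0.1, 0, 0.9]
    - [0, 0.6, 0]
    - [0, 0.6, 0]
    - [0, 0.3, 0]
    - [0, 0, 0]
  spin: [0, 0, 0, 0, 0]

```text
t: 18.52
eef_pos: [0.6121, 0.1522, 0.0734]
ee_rot: [-1.547, -0.045, -0.06]
contact_force: [0.0, 0.1, -0.2]
opening: 0.494
```

```bash
python3 - <<'E'
from bench import r
from h import *
s=r.sense();print(R.from_rotvec(s['ee_rot']).as_matrix().round(3),s['eef_pos'],go(s,[.605,.161,.0605]))
E
```

```text
[[ 0.998  0.067  0.009]
 [-0.011  0.023  1.   ]
 [ 0.067 -0.997  0.024]] [0.61205208 0.15218816 0.07335715] [-0.32  0.5   0.34]
```

Emit:
apply_moves:
  delta_pos:
    - [-0.35, 0.1, 0.35]
    - [0, 0.15, 0]
    - [0, 0.1, 0]
    - [0, 0, 0]
  spin: [0, 0, 0, 0]

```text
t: 18.85
eef_pos: [0.6041, 0.1599, 0.0643]
ee_rot: [-1.547, -0.042, -0.063]
contact_force: [0.2, -0.2, -1.0]
opening: 0.495
```

Emit:
apply_moves:
  delta_pos:
    - [0, 0.08, 0]
    - [0, 0.06, 0]
  spin: [0, 0]

```text
t: 19.02
eef_pos: [0.6049, 0.1601, 0.0616]
ee_rot: [-1.546, -0.044, -0.065]
contact_force: [-0.3, -0.3, -1.1]
opening: 0.5
```

Emit:
apply_moves:
  delta_pos:
    - [0, 0.06, 0]
    - [0, 0.05, 0]
  spin: [0, 0]

```text
t: 19.18
eef_pos: [0.6055, 0.1602, 0.0591]
ee_rot: [-1.546, -0.045, -0.066]
contact_force: [0.4, 0.0, -1.1]
opening: 0.496
```

Emit:
apply_moves:
  delta_pos:
    - [0, 0.06, 0]
    - [0, 0.05, 0]
  spin: [0, 0]

```text
t: 19.35
eef_pos: [0.6065, 0.1603, 0.0575]
ee_rot: [-1.546, -0.047, -0.067]
contact_force: [-4.3, -1.6, 12.8]
opening: 0.497
```

Contact (13 N). Part-open and rise.

Emit:
apply_moves:
  delta_pos:
    - [0, -0.02, 0]
    - [0, 0, 0]
    - [0, 0, 0]
  spin: [0, 0, 0]
  hand: 0.72

```text
t: 19.6
eef_pos: [0.6072, 0.1604, 0.0588]
ee_rot: [-1.545, -0.048, -0.069]
contact_force: [0.1, -0.3, -1.0]
opening: 0.72
```

Emit:
apply_moves:
  delta_pos:
    - [0, -0.5, 0]
    - [0, -1, 0]
    - [0, -1, 0]
    - [0, -1, 0]
    - [0, -1, 0]
  spin: [0, 0, 0, 0, 0]

```text
t: 20.02
eef_pos: [0.5948, 0.1568, 0.1671]
ee_rot: [-1.55, -0.035, -0.056]
contact_force: [-0.3, -0.5, -0.1]
opening: 0.72
```

Emit:
apply_moves:
  delta_pos:
    - [0, -1, -0.3]
    - [-0.3, -0.5, -1]
    - [-0.4, 0, -1]
    - [-0.4, 0, -1]
    - [-0.4, 0, -1]
  spin: [0, 0, 0, 0, 0]

```text
t: 20.43
eef_pos: [0.5582, 0.0511, 0.2091]
ee_rot: [-1.544, -0.056, -0.064]
contact_force: [0.3, -1.1, -0.3]
opening: 0.718
```

```bash
python3 - <<'E'
from bench import r
from h import *
s=r.sense();print(R.from_rotvec(s['ee_rot']).as_matrix().round(3),s['eef_pos'])
wfit(r,'tall_bottle_mid');wfit(r,'slim_bottle_mid');wfit(r,'cup_mid',z0=.003);wfit(r,'drip_tray');wfit(r,'dropper_mid',tag='f1')
E
```

```text
[[ 0.997  0.077  0.004]
 [-0.006  0.025  1.   ]
 [ 0.077 -0.997  0.026]] [0.55823694 0.05107929 0.20913085]
w tall_bottle_mid 0.59 [0.6066 0.1565] 0.9 [350. 215.]
[0.5582 0.0511 0.2091] [ 0.06  0.27  1.69  0.02  1.1  -1.52] 20.4333
w slim_bottle_mid 0.59 [0.6075 0.238 ] 0.91 [411. 206.]
[0.5567 0.049  0.2086] [ 0.06  0.27  1.69  0.02  1.1  -1.51] 20.5333
w cup_mid 0.78 [0.5001 0.1583] 0.87 [355. 113.]
w cup_mid 0.77 [ 0.5867 -0.1271] 0.85 [ 98. 193.]
w cup_mid 0.65 [0.4123 0.2848] 0.95 [477.  25.]
w cup_mid 0.25 [0.4939 0.1431] 0.14 [341. 107.]
[0.5584 0.0515 0.2086] [ 0.06  0.28  1.69  0.02  1.1  -1.51] 20.6333
w drip_tray 0.85 [0.4972 0.1571] 0.55 [340. 106.]
[0.5587 0.0525 0.2083] [ 0.06  0.28  1.69  0.02  1.1  -1.51] 20.7333
w dropper_mid 0.63 [ 0.5528 -0.0136] 0.83 [196. 160.]
[0.5587 0.0527 0.2082] [ 0.06  0.28  1.69  0.02  1.1  -1.51] 20.8333
```

View pics/f1.png

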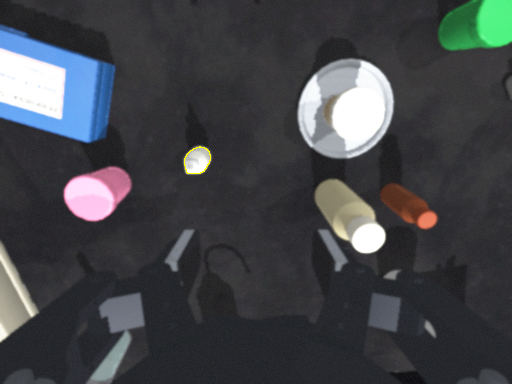

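Picture: tall (350,215), slim (411,206) and cup (355,113) all stand; spacing cup–tall 106 mm, tall–slim 82 mm. Dropper (196,160) at about (0.552, -0.015). Next the dropper.

Emit:
apply_moves:
  delta_pos:
    - [-0.1, 0, -1]
    - [-0.1, 0.5, -1]
    - [0, 1, -0.8]
    - [0, 1, 0]
    - [0, 0, 0]
  spin: [0, 0, 0, 0, 0]

```text
t: 21.35
eef_pos: [0.5614, -0.0145, 0.1433]
ee_rot: [-1.544, -0.065, -0.061]
contact_force: [0.3, 0.6, -0.4]
opening: 0.724
```

```bash
python3 - <<'E'
from bench import r
from h import *
s=r.sense();print(R.from_rotvec(s['ee_rot']).as_matrix().round(3),s['eef_pos'],go(s,[.553,-.015,.009]))
wfit(r,'dropper_mid',tag='f2');wfit(r,'slide_box'if 0 else 'dropper_mid')
E
```

```text
[[ 0.997  0.081 -0.003]
 [ 0.001  0.026  1.   ]
 [ 0.081 -0.996  0.026]] [ 0.56141256 -0.01454569  0.14326027] [-0.77  5.32 -0.16]
w dropper_mid 0.71 [ 0.5523 -0.0144] 0.87 [254. 170.]
[ 0.5614 -0.0145  0.1433] [-0.06  0.33  1.79  0.04  0.94 -1.66] 21.35
w dropper_mid 0.68 [ 0.5526 -0.0144] 0.86 [254. 166.]
[ 0.5638 -0.0142  0.1472] [-0.06  0.33  1.78  0.04  0.95 -1.66] 21.45
```

View pics/f2.png

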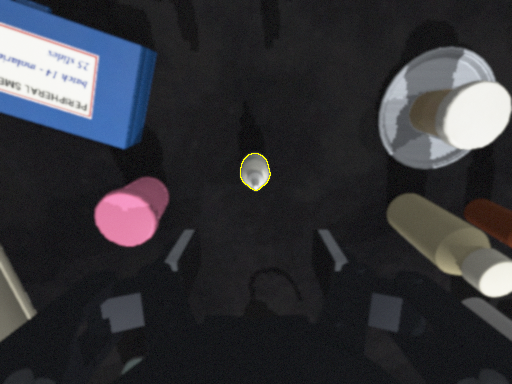

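Dropper at (254,170), centred between the jaws; (0.5525, -0.0145) again. Descend.

Emit:
apply_moves:
  delta_pos:
    - [-0.4, 0.8, 0]
    - [-0.3, 1, 0]
    - [-0.1, 1, 0]
    - [0, 0.9, 0]
    - [0, 0, 0]
  spin: [0, 0, 0, 0, 0]

```text
t: 21.97
eef_pos: [0.562, -0.0086, 0.0633]
ee_rot: [-1.544, -0.097, -0.083]
contact_force: [-1.1, -0.3, -0.8]
opening: 0.718
```

```bash
python3 - <<'E'
from bench import r
from h import *
s=r.sense();print(R.from_rotvec(s['ee_rot']).as_matrix().round(3),s['eef_pos'],go(s,[.554,-.0145,.009]))
im=r.get_image('wrist');cv2.imwrite('pics/f3.png',im[:,:,::-1])
E
```

```text
[[ 0.993  0.114 -0.011]
 [ 0.008  0.025  1.   ]
 [ 0.115 -0.993  0.024]] [ 0.56203421 -0.0085782   0.06330212] [-0.57  2.11 -0.29]
```

View pics/f3.png

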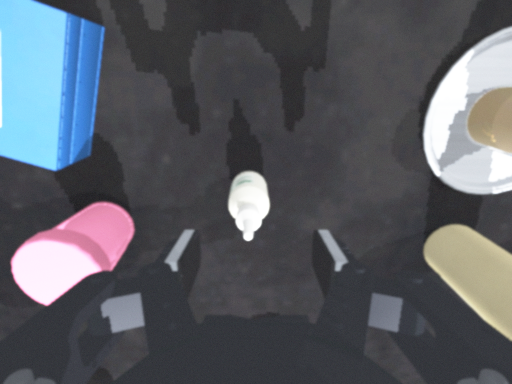

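Emit:
apply_moves:
  delta_pos:
    - [-0.5, 0, -0.3]
    - [0, 0.6, 0]
    - [0, 0.6, 0]
    - [0, 0.5, 0]
    - [0, 0.2, 0]
  spin: [0.01, 0, 0, 0, 0]

```text
t: 22.43
eef_pos: [0.5669, -0.014, 0.0289]
ee_rot: [-1.544, -0.114, -0.11]
contact_force: [-0.6, 0.7, 0.5]
opening: 0.723
```

```bash
python3 - <<'E'
from bench import r
from h import *
s=r.sense();print(R.from_rotvec(s['ee_rot']).as_matrix().round(3),s['eef_pos'],s['contact_force'],go(s,[.554,-.0145,.009]))
im=r.get_image('wrist');cv2.imwrite('pics/f4.png',im[:,:,::-1])
E
```

```text
[[ 0.99   0.142 -0.004]
 [ 0.001  0.024  1.   ]
 [ 0.142 -0.99   0.024]] [ 0.56688417 -0.01399238  0.0289412 ] [-0.58569959  0.69914675  0.52072683] [-0.62  0.72 -0.04]
```

View pics/f4.png

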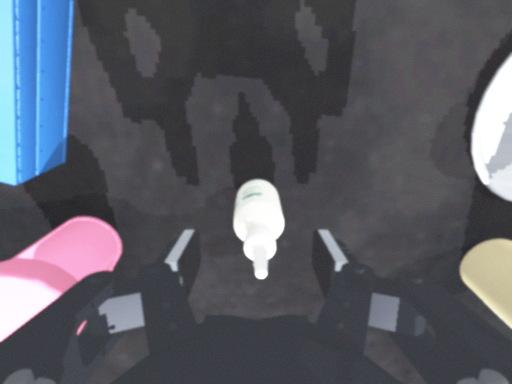

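The tool's tilt is creeping (0.14 rad). Testing small motions to see what drives it before grasping.

Emit:
apply_moves:
  delta_pos:
    - [0, -0.8, 0]
    - [0, -0.8, 0]
  spin: [0, 0]

```text
t: 22.65
eef_pos: [0.5607, -0.0144, 0.0685]
ee_rot: [-1.543, -0.111, -0.106]
contact_force: [-0.2, 0.2, 0.5]
opening: 0.716
```

```bash
cat > st.py <<'E'
from bench import r
from h import *
s=r.sense();A=R.from_rotvec(s['ee_rot']).as_matrix()
print('t',s['t'],'y-axis',A[:,1].round(3),'z-axis',A[:,2].round(3),s['eef_pos'].round(4),'j',s['joints'].round(3),'F',s['contact_force'].round(1))
E
python3 st.py
```

```text
t 22.65 y-axis [ 0.138  0.025 -0.99 ] z-axis [-0.005  1.     0.024] [ 0.5607 -0.0144  0.0685] j [-0.065  0.397  1.923  0.053  0.686 -1.679] F [-0.2  0.2  0.5]
```

Emit:
apply_moves:
  delta_pos:
    - [0, 0, 0]
  spin: [0]

```text
t: 22.73
eef_pos: [0.5634, -0.0145, 0.0734]
ee_rot: [-1.544, -0.118, -0.112]
contact_force: [0.8, -0.2, 0.2]
opening: 0.721
```

```bash
python3 st.py
```

```text
t 22.7333 y-axis [ 0.146  0.024 -0.989] z-axis [-0.006  1.     0.024] [ 0.5634 -0.0145  0.0734] j [-0.065  0.391  1.917  0.053  0.689 -1.678] F [ 0.8 -0.2  0.2]
```

Emit:
apply_moves:
  delta_pos:
    - [-0.4, 0, 0]
  spin: [0]

```text
t: 22.82
eef_pos: [0.5565, -0.0145, 0.0746]
ee_rot: [-1.544, -0.124, -0.117]
contact_force: [0.8, 0.4, -0.4]
opening: 0.719
```

```bash
python3 st.py
```

```text
t 22.8167 y-axis [ 0.153  0.024 -0.988] z-axis [-0.006  1.     0.023] [ 0.5565 -0.0145  0.0746] j [-0.066  0.378  1.937  0.054  0.675 -1.681] F [ 0.8  0.4 -0.4]
```

Emit:
apply_moves:
  delta_pos:
    - [-0.4, 0, 0]
  spin: [0]

```text
t: 22.9
eef_pos: [0.5467, -0.0145, 0.0742]
ee_rot: [-1.544, -0.126, -0.119]
contact_force: [-0.6, 0.1, -1.0]
opening: 0.722
```

```bash
python3 st.py
```

```text
t 22.9 y-axis [ 0.156  0.024 -0.988] z-axis [-0.006  1.     0.023] [ 0.5467 -0.0145  0.0742] j [-0.067  0.365  1.962  0.056  0.661 -1.684] F [-0.6  0.1 -1. ]
```

Emit:
apply_moves:
  delta_pos:
    - [0.4, -1, 0]
    - [1, 0, 0]
    - [1, 0, 0]
    - [1, 0, 0]
    - [1, 0, 0]
  spin: [0, 0, 0, 0, 0]

```text
t: 23.32
eef_pos: [0.6383, -0.0138, 0.1123]
ee_rot: [-1.543, -0.11, -0.103]
contact_force: [0.7, -0.2, -0.7]
opening: 0.724
```

```bash
python3 st.py
```

```text
t 23.3167 y-axis [ 0.136  0.025 -0.99 ] z-axis [-0.006  1.     0.025] [ 0.6383 -0.0138  0.1123] j [-0.056  0.45   1.689  0.043  0.868 -1.657] F [ 0.7 -0.2 -0.7]
```

Emit:
apply_moves:
  delta_pos:
    - [0, 0, 0]
    - [0, 0, 0]
  spin: [0, 0]

```text
t: 23.48
eef_pos: [0.6413, -0.0138, 0.1119]
ee_rot: [-1.543, -0.113, -0.105]
contact_force: [0.2, -0.3, 0.0]
opening: 0.721
```

```bash
python3 st.py
```

```text
t 23.4833 y-axis [ 0.139  0.025 -0.99 ] z-axis [-0.007  1.     0.024] [ 0.6413 -0.0138  0.1119] j [-0.056  0.453  1.684  0.043  0.867 -1.657] F [ 0.2 -0.3  0. ]
```

Emit:
apply_moves:
  delta_pos:
    - [0, 0, 0]
    - [0, 0, 0]
    - [0, 0, 0]
    - [0, 0, 0]
    - [0, 0, 0]
  spin: [0, 0, 0, 0, 0]

```text
t: 23.9
eef_pos: [0.6353, -0.0136, 0.1095]
ee_rot: [-1.543, -0.107, -0.099]
contact_force: [-0.1, 0.6, 0.2]
opening: 0.72
```

```bash
python3 st.py
```

```text
t 23.9 y-axis [ 0.131  0.026 -0.991] z-axis [-0.006  1.     0.025] [ 0.6353 -0.0136  0.1095] j [-0.056  0.451  1.696  0.043  0.866 -1.657] F [-0.1  0.6  0.2]
```

Emit:
apply_moves:
  delta_pos:
    - [0, 0, 0]
    - [0, 0, 0]
    - [0, 0, 0]
    - [0, 0, 0]
    - [0, 0, 0]
  spin: [0, 0, 0, 0, 0]

```text
t: 24.32
eef_pos: [0.6343, -0.0136, 0.1097]
ee_rot: [-1.543, -0.106, -0.099]
contact_force: [-0.6, -0.2, 0.2]
opening: 0.722
```

Emit:
apply_moves:
  delta_pos:
    - [0, 0, 0]
    - [0, 0, 0]
    - [0, 0, 0]
    - [0, 0, 0]
    - [0, 0, 0]
  spin: [0, 0, 0, 0, 0]

```text
t: 24.73
eef_pos: [0.6345, -0.0136, 0.1097]
ee_rot: [-1.543, -0.107, -0.099]
contact_force: [-0.1, -0.2, -0.2]
opening: 0.718
```

```bash
python3 st.py
```

```text
t 24.7333 y-axis [ 0.131  0.026 -0.991] z-axis [-0.006  1.     0.025] [ 0.6345 -0.0136  0.1097] j [-0.056  0.449  1.697  0.043  0.866 -1.657] F [-0.1 -0.2 -0.2]
```

Emit:
apply_moves:
  delta_pos:
    - [-1, 0, 0]
    - [-1, 0, 0]
    - [-1, 0, 0]
    - [-0.4, 0, 0]
    - [0, 0, 0]
  spin: [0, 0, 0, 0, 0]

```text
t: 25.15
eef_pos: [0.5483, -0.0138, 0.0976]
ee_rot: [-1.543, -0.108, -0.1]
contact_force: [0.2, 1.0, -0.3]
opening: 0.719
```

```bash
python3 st.py
```

```text
t 25.15 y-axis [ 0.133  0.025 -0.991] z-axis [-0.007  1.     0.025] [ 0.5483 -0.0138  0.0976] j [-0.066  0.345  1.914  0.05   0.752 -1.676] F [ 0.2  1.  -0.3]
```

Emit:
apply_moves:
  delta_pos:
    - [0.5, -0.5, 0]
    - [1, 0, 0]
    - [1, 0, 0]
    - [1, 0, 0]
    - [0, 0, 0]
  spin: [0, 0, 0, 0, 0]

```text
t: 25.57
eef_pos: [0.6375, -0.0139, 0.1237]
ee_rot: [-1.543, -0.11, -0.103]
contact_force: [1.4, 0.4, 0.6]
opening: 0.722
```

```bash
python3 st.py
```

```text
t 25.5667 y-axis [ 0.135  0.025 -0.99 ] z-axis [-0.006  1.     0.025] [ 0.6375 -0.0139  0.1237] j [-0.056  0.438  1.677  0.042  0.893 -1.656] F [1.4 0.4 0.6]
```

Emit:
apply_moves:
  delta_pos:
    - [-1, 0, 0]
    - [-1, 0, 0]
    - [-1, 0, 0]
    - [0, 0, 0]
  spin: [0, 0, 0, 0]

```text
t: 25.9
eef_pos: [0.5659, -0.0141, 0.1124]
ee_rot: [-1.543, -0.113, -0.105]
contact_force: [-1.2, 0.1, 0.5]
opening: 0.716
```

```bash
python3 st.py
```

```text
t 25.9 y-axis [ 0.139  0.025 -0.99 ] z-axis [-0.007  1.     0.025] [ 0.5659 -0.0141  0.1124] j [-0.064  0.349  1.861  0.048  0.795 -1.672] F [-1.2  0.1  0.5]
```

Tilt is stable when holding, and it lies within the pad plane, so the grasp is unaffected. Proceeding.

```bash
python3 - <<'E'
from bench import r
from h import *
print(go(r.sense(),[.556,-.0145,.010]))
E
```

```text
[-0.96  4.   -0.11]
```

Emit:
apply_moves:
  delta_pos:
    - [-0.3, 1, 0]
    - [-0.3, 1, 0]
    - [-0.3, 1, 0]
    - [-0.1, 0.7, 0]
  spin: [0, 0, 0, 0]

```text
t: 26.23
eef_pos: [0.5602, -0.0123, 0.021]
ee_rot: [-1.544, -0.127, -0.119]
contact_force: [-1.4, 0.4, 0.2]
opening: 0.722
```

```bash
python3 st.py; python3 - <<'E'
from bench import r
from h import *
print(go(r.sense(),[.556,-.0145,.010]))
E
```

```text
t 26.2333 y-axis [ 0.156  0.024 -0.987] z-axis [-0.007  1.     0.023] [ 0.5602 -0.0123  0.021 ] j [-0.062  0.459  1.985  0.065  0.544 -1.69 ] F [-1.4  0.4  0.2]
[-0.23  0.4  -0.1 ]
```

Emit:
apply_moves:
  delta_pos:
    - [-0.3, 0.35, -0.1]
    - [-0.1, 0.15, 0]
    - [0, 0, 0]
  spin: [0, 0, 0]

```text
t: 26.48
eef_pos: [0.5515, -0.0143, 0.0026]
ee_rot: [-1.543, -0.122, -0.115]
contact_force: [-0.6, 0.2, -0.6]
opening: 0.722
```

```bash
python3 st.py; python3 - <<'E'
from bench import r
from h import *
im=r.get_image('wrist');cv2.imwrite('pics/g1.png',im[:,:,::-1])
im=r.get_image('side');cv2.imwrite('pics/g2.png',cv2.resize(im[150:300,170:370,::-1],None,fx=4,fy=4))
E
```

```text
t 26.4833 y-axis [ 0.151  0.024 -0.988] z-axis [-0.007  1.     0.024] [ 0.5515 -0.0143  0.0026] j [-0.067  0.479  2.016  0.072  0.497 -1.703] F [-0.6  0.2 -0.6]
```

View pics/g1.png

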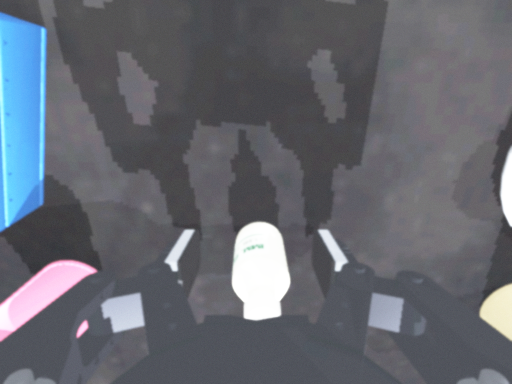

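View pics/g2.png

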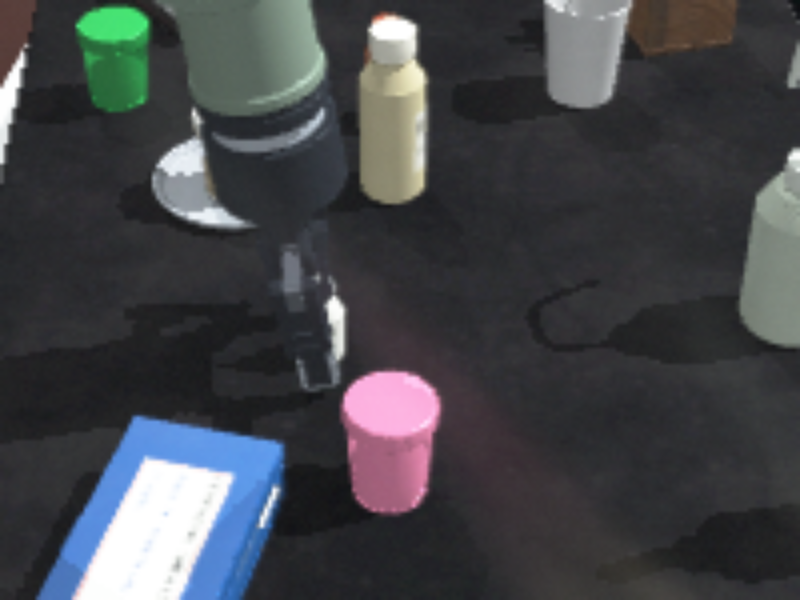

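The dropper (262,270) is between the pads but I'm ~9 mm too low, and the side view shows the pads slightly nearer the robot than its axis. Up and forward a little, then close.

Emit:
apply_moves:
  delta_pos:
    - [0.25, -0.3, 0.05]
    - [0.05, 0, 0]
    - [0, 0, 0]
  spin: [0, 0, 0]

```text
t: 26.83
eef_pos: [0.5619, -0.0133, 0.0152]
ee_rot: [-1.544, -0.129, -0.121]
contact_force: [-0.1, -0.6, -0.5]
opening: 0.723
```

```bash
python3 st.py
```

```text
t 26.8333 y-axis [ 0.159  0.024 -0.987] z-axis [-0.007  1.     0.023] [ 0.5619 -0.0133  0.0152] j [-0.063  0.469  1.988  0.067  0.528 -1.695] F [-0.1 -0.6 -0.5]
```

Emit:
apply_moves:
  delta_pos:
    - [-0.15, 0.1, 0]
    - [0, 0, 0]
    - [0, 0, 0]
  spin: [0, 0, 0]

```text
t: 27.08
eef_pos: [0.5596, -0.0133, 0.0133]
ee_rot: [-1.544, -0.132, -0.124]
contact_force: [0.8, -0.3, -0.5]
opening: 0.717
```

```bash
python3 st.py
```

```text
t 27.0833 y-axis [ 0.163  0.024 -0.986] z-axis [-0.007  1.     0.023] [ 0.5596 -0.0133  0.0133] j [-0.064  0.468  1.998  0.069  0.515 -1.697] F [ 0.8 -0.3 -0.5]
```

Good: pad centre ≈ (0.5555, -0.013), z ≈ 37 mm. Close.

Emit:
apply_moves:
  delta_pos:
    - [-0.05, 0.05, 0]
    - [0, 0, 0]
    - [0, 0, 0]
    - [0, 0, 0]
    - [0, 0, 0]
  spin: [0, 0, 0, 0, 0]
  hand: 0

```text
t: 27.5
eef_pos: [0.5576, -0.0131, 0.0117]
ee_rot: [-1.543, -0.131, -0.123]
contact_force: [-0.9, 0.6, -0.2]
opening: 0.283
```

Emit:
apply_moves:
  delta_pos:
    - [0, 0, 0]
    - [0, 0, 0]
    - [0, 0, 0]
    - [0, 0, 0]
  spin: [0, 0, 0, 0]

```text
t: 27.83
eef_pos: [0.5576, -0.0132, 0.0116]
ee_rot: [-1.543, -0.131, -0.123]
contact_force: [-1.3, 0.4, 1.5]
opening: 0.279
```

```bash
python3 st.py; python3 - <<'E'
from bench import r
from h import *
im=r.get_image('wrist');cv2.imwrite('pics/g3.png',im[:,:,::-1])
im=r.get_image('side');cv2.imwrite('pics/g4.png',cv2.resize(im[150:300,170:370,::-1],None,fx=4,fy=4))
E
```

```text
t 27.8333 y-axis [ 0.162  0.024 -0.987] z-axis [-0.007  1.     0.023] [ 0.5576 -0.0132  0.0116] j [-0.064  0.469  2.003  0.07   0.51  -1.698] F [-1.3  0.4  1.5]
```

View pics/g3.png

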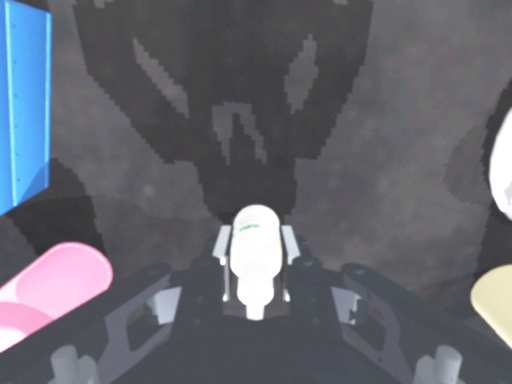

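View pics/g4.png

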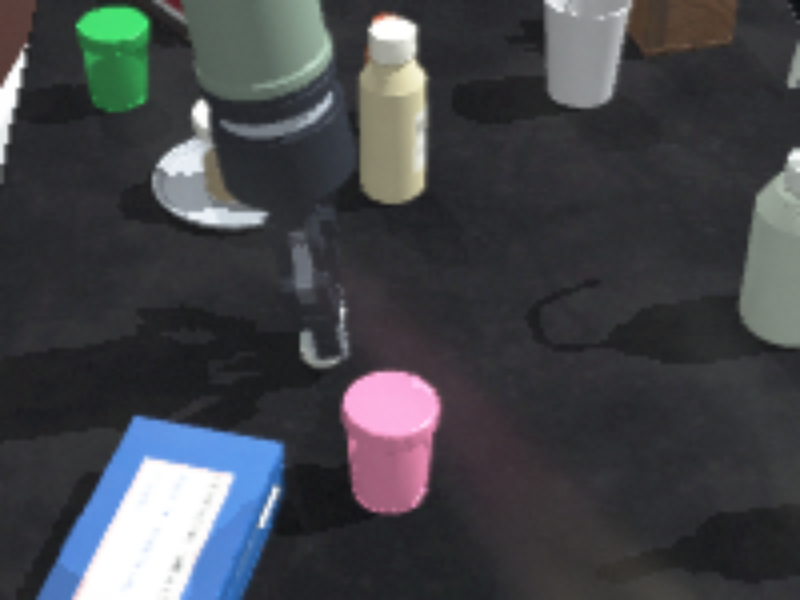

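Gripped (24 mm), upright. Lift high and carry over to the box.

Emit:
apply_moves:
  delta_pos:
    - [0, -0.6, 0]
    - [0, -1, 0]
    - [0, -1, 0]
    - [0, -1, -0.3]
    - [-0.2, -0.3, -0.8]
  spin: [0, 0, 0, 0, 0]

```text
t: 28.35
eef_pos: [0.5349, -0.0414, 0.1058]
ee_rot: [-1.543, -0.127, -0.113]
contact_force: [1.3, -0.5, -0.4]
opening: 0.283
```

Emit:
apply_moves:
  delta_pos:
    - [-0.4, 0, -1]
    - [-0.4, 0, -1]
    - [-0.4, 0, -1]
    - [-0.4, 0, -0.8]
    - [0, 0, 0]
  spin: [0, 0, 0, 0, 0]

```text
t: 28.77
eef_pos: [0.4962, -0.1422, 0.1005]
ee_rot: [-1.546, -0.135, -0.117]
contact_force: [-0.3, -0.2, -0.1]
opening: 0.277
```

```bash
python3 st.py; python3 - <<'E'
from bench import r
from h import *
im=r.get_image('wrist');cv2.imwrite('pics/g5.png',im[:,:,::-1])
im=r.get_image('side');cv2.imwrite('pics/g6.png',cv2.resize(im[180:350,150:350,::-1],None,fx=3.5,fy=3.5))
E
```

```text
t 28.7667 y-axis [ 0.16   0.022 -0.987] z-axis [-0.013  1.     0.021] [ 0.4962 -0.1422  0.1005] j [-0.348  0.293  1.992  0.115  0.716 -2.012] F [-0.3 -0.2 -0.1]
```

View pics/g5.png

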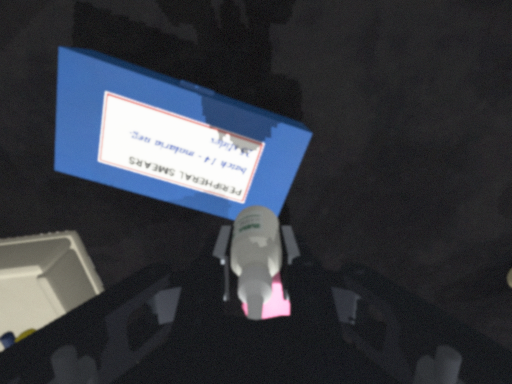

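View pics/g6.png

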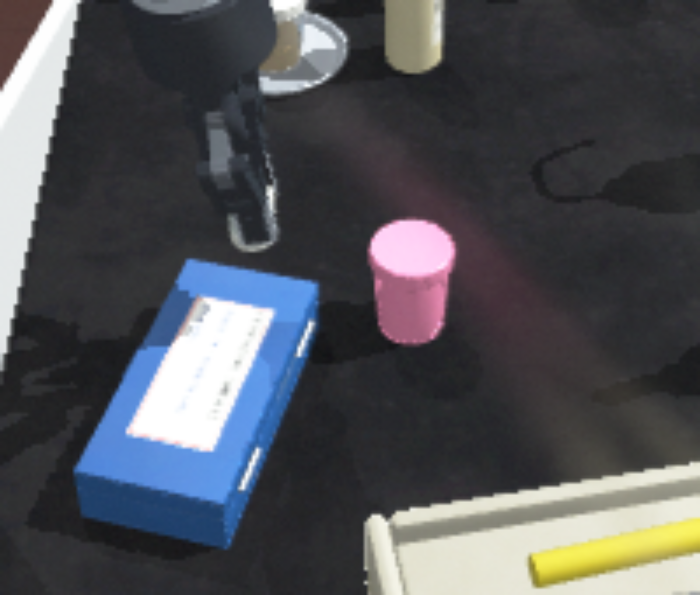

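```bash
python3 - <<'E'
from bench import r
from h import *
from scipy.optimize import minimize
m=wcam(r);r.get_image('wrist');k=r.trace('wrist','slide_box')[0];print(k['confidence']);k=k['pixels']
f=lambda p:1-(boxsil(m,p[0]*.1,p[1]*.1,p[2])&k).sum()/(boxsil(m,p[0]*.1,p[1]*.1,p[2])|k).sum()
q=minimize(f,[4.6,-1.94,-.27],method='Nelder-Mead',options=dict(initial_simplex=np.array([4.6,-1.94,-.27])+np.array([[0,0,0],[.2,0,0],[0,.2,0],[0,0,.1]])))
print(q.x,q.fun)
c=[(106,92),(265,143),(243,203),(99,161)]
P=np.array([ray(m,u,.038) for u in c]);print(P.round(3),P.mean(0))
print(go(r.sense(),[.466,-.193,.1]))
E
```

```text
0.87
[ 4.66389699 -1.97562999 -0.3063264 ] 0.08997364788555651
[[ 0.425 -0.239]
 [ 0.458 -0.134]
 [ 0.506 -0.15 ]
 [ 0.472 -0.254]] [ 0.46545598 -0.19444875]
[-1.31 -0.22 -2.13]
```

Three views put the lid middle at about (0.463, -0.195). Move over it.

Emit:
apply_moves:
  delta_pos:
    - [-0.6, 0, -1]
    - [-0.5, 0, -1]
    - [0, 0, -0.1]
    - [0, 0, 0]
  spin: [0.01, 0, 0, 0]

```text
t: 29.3
eef_pos: [0.4743, -0.1891, 0.0955]
ee_rot: [-1.543, -0.139, -0.118]
contact_force: [0.1, -0.4, -0.4]
opening: 0.28
```

```bash
python3 st.py; python3 - <<'E'
from bench import r
from h import *
print(go(r.sense(),[.468,-.194,.052]))
im=r.get_image('wrist');cv2.imwrite('pics/h1.png',im[:,:,::-1])
E
```

```text
t 29.3 y-axis [ 0.163  0.025 -0.986] z-axis [-0.015  1.     0.023] [ 0.4743 -0.1891  0.0955] j [-0.461  0.295  2.006  0.147  0.709 -2.151] F [ 0.1 -0.4 -0.4]
[-0.54  1.67 -0.23]
```

View pics/h1.png

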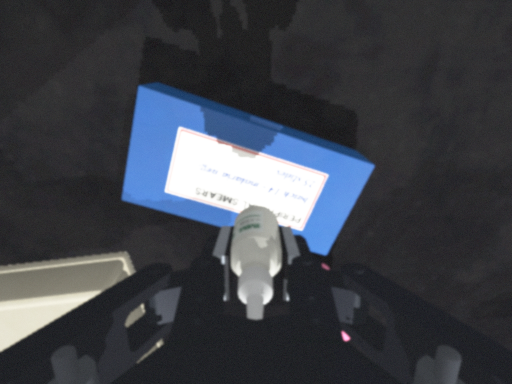

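Emit:
apply_moves:
  delta_pos:
    - [-0.3, 0.5, -0.2]
    - [-0.2, 0.5, 0]
    - [0, 0.3, 0]
    - [0, 0, 0]
  spin: [0.01, 0, 0, 0]

```text
t: 29.68
eef_pos: [0.471, -0.1896, 0.0615]
ee_rot: [-1.542, -0.138, -0.124]
contact_force: [-1.1, -0.2, 0.3]
opening: 0.282
```

```bash
python3 st.py; python3 - <<'E'
from bench import r
from h import *
print(go(r.sense(),[.468,-.194,.050]))
E
```

```text
t 29.6833 y-axis [ 0.167  0.025 -0.986] z-axis [-0.011  1.     0.024] [ 0.471  -0.1896  0.0615] j [-0.467  0.34   2.055  0.17   0.615 -2.179] F [-1.1 -0.2  0.3]
[-0.19  0.43 -0.18]
```

Emit:
apply_moves:
  delta_pos:
    - [-0.2, 0.15, -0.2]
    - [0, 0.1, 0]
    - [0, 0, 0]
  spin: [0, 0, 0]

```text
t: 29.93
eef_pos: [0.4686, -0.1933, 0.0543]
ee_rot: [-1.542, -0.142, -0.122]
contact_force: [1.0, 0.4, -0.4]
opening: 0.283
```

```bash
python3 st.py
```

```text
t 29.9333 y-axis [ 0.168  0.026 -0.985] z-axis [-0.014  1.     0.024] [ 0.4686 -0.1933  0.0543] j [-0.477  0.35   2.064  0.179  0.596 -2.202] F [ 1.   0.4 -0.4]
```

Emit:
apply_moves:
  delta_pos:
    - [0, 0.1, 0]
    - [0, 0.05, 0]
  spin: [0, 0]

```text
t: 30.1
eef_pos: [0.47, -0.1934, 0.0512]
ee_rot: [-1.543, -0.143, -0.124]
contact_force: [0.4, -0.5, -0.5]
opening: 0.282
```

Emit:
apply_moves:
  delta_pos:
    - [0, 0.05, 0]
    - [0, 0.04, 0]
  spin: [0, 0]

```text
t: 30.27
eef_pos: [0.4707, -0.1935, 0.05]
ee_rot: [-1.543, -0.144, -0.124]
contact_force: [-7.1, 1.3, 16.8]
opening: 0.287
```

Contact on the lid at the expected height (TCP 0.050). Release, then rise.

Emit:
apply_moves:
  delta_pos:
    - [0, 0, 0]
    - [0, 0, 0]
    - [0, 0, 0]
  spin: [0, 0, 0]
  hand: 0.7

```text
t: 30.52
eef_pos: [0.4714, -0.1939, 0.0509]
ee_rot: [-1.544, -0.146, -0.126]
contact_force: [-0.6, -0.5, -0.5]
opening: 0.691
```

```bash
python3 st.py; python3 - <<'E'
from bench import r
from h import *
im=r.get_image('wrist');cv2.imwrite('pics/h2.png',im[:,:,::-1])
im=r.get_image('side');cv2.imwrite('pics/h3.png',cv2.resize(im[180:350,150:350,::-1],None,fx=3.5,fy=3.5))
E
```

```text
t 30.5167 y-axis [ 0.172  0.024 -0.985] z-axis [-0.015  1.     0.022] [ 0.4714 -0.1939  0.0509] j [-0.475  0.357  2.065  0.183  0.583 -2.205] F [-0.6 -0.5 -0.5]
```

View pics/h2.png

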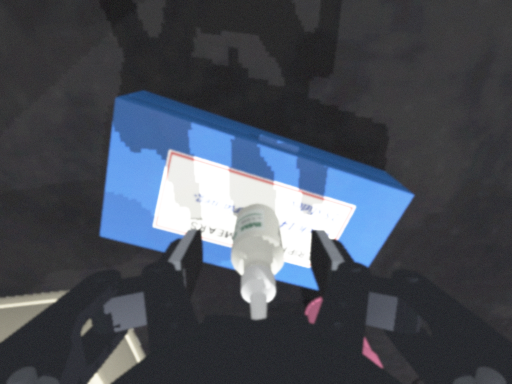

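View pics/h3.png

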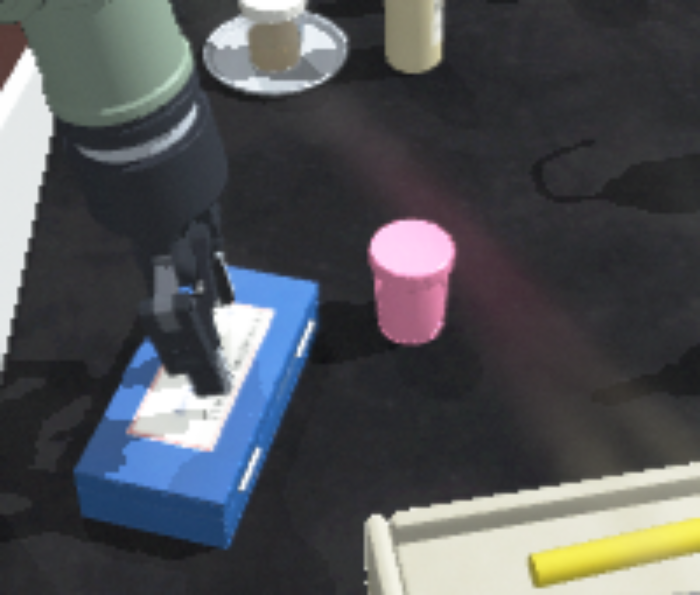

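Emit:
apply_moves:
  delta_pos:
    - [0, -0.4, 0]
    - [0, -0.8, 0]
    - [0, -1, 0]
    - [0, -1, 0]
    - [0, -1, 0]
  spin: [0, 0, 0, 0, 0]

```text
t: 31.03
eef_pos: [0.4493, -0.1947, 0.1542]
ee_rot: [-1.538, -0.135, -0.116]
contact_force: [-0.5, -0.0, 0.0]
opening: 0.703
```

Emit:
apply_moves:
  delta_pos:
    - [0, -1, 0]
    - [0, -1, 0]
    - [0, -1, 0]
    - [-0.3, 0, 0]
    - [0, 0, 0]
  spin: [0, 0, 0, 0, 0]

```text
t: 31.45
eef_pos: [0.4292, -0.1982, 0.2398]
ee_rot: [-1.545, -0.144, -0.125]
contact_force: [-0.5, 0.3, -0.3]
opening: 0.701
```

```bash
python3 st.py; python3 - <<'E'
from bench import r
from h import *
wfit(r,'dropper_mid',z0=.038,tag='i1')
for n in('tall_bottle_mid','slim_bottle_mid','drip_tray'): wfit(r,n)
wfit(r,'cup_mid',z0=.003)
for c in('side','top'):
    im=r.get_image(c);m=r.camera_model(c);cv2.imwrite(f'pics/i_{c}.png',im[:,:,::-1])
    for n in PROF:
        for d in r.trace(c,n)[:3]:
            if d['confidence']<.3: continue
            z0={'dropper_mid':.038,'cup_mid':.003}.get(n,0)
            x,i=fit(m,n,d['pixels'],z0);print(c,n,round(d['confidence'],2),x.round(4),round(i,2))
    for d in r.trace(c,'stapler_mid')[:1]: print(c,'stapler',ray(m,cen(d['pixels']),.018),cen(d['pixels']))
E
```

```text
t 31.45 y-axis [ 0.17   0.022 -0.985] z-axis [-0.014  1.     0.02 ] [ 0.4292 -0.1982  0.2398] j [-0.528  0.083  1.865  0.121  1.06  -2.163] F [-0.5  0.3 -0.3]
w dropper_mid 0.69 [ 0.4653 -0.1946] 0.76 [256. 181.]
[ 0.4292 -0.1982  0.2398] [-0.53  0.08  1.86  0.12  1.06 -2.16] 31.45
w tall_bottle_mid 0.96 [0.6075 0.1568] 0.96 [485. 263.]
w tall_bottle_mid 0.21 [0.6064 0.2403] 0.46 [508. 247.]
[ 0.4304 -0.1984  0.2392] [-0.53  0.08  1.86  0.12  1.06 -2.16] 31.55
w slim_bottle_mid 0.5 [0.6077 0.2388] 0.74 [509. 248.]
w slim_bottle_mid 0.31 [0.4851 0.1103] 0.15 [483. 188.]
[ 0.4301 -0.1981  0.2378] [-0.53  0.09  1.87  0.12  1.06 -2.16] 31.65
w drip_tray 0.8 [0.4994 0.1467] 0.52 [483. 188.]
[ 0.4302 -0.198   0.2375] [-0.53  0.09  1.87  0.12  1.06 -2.16] 31.75
w cup_mid 0.86 [ 0.584  -0.1321] 0.7 [297. 250.]
w cup_mid 0.74 [ 0.4513 -0.1995] 0.15 [252. 164.]
[ 0.4303 -0.1981  0.2376] [-0.53  0.09  1.86  0.12  1.06 -2.16] 31.85
side cup_mid 0.85 [0.4101 0.2778] 0.8
side cup_mid 0.65 [0.4958 0.1574] 0.81
side tall_bottle_mid 0.72 [0.6036 0.1497] 0.78
side tall_bottle_mid 0.6 [0.4973 0.1219] 0.54
side dropper_mid 0.84 [ 0.4646 -0.1977] 0.84
side drip_tray 0.7 [0.4984 0.1517] 0.55
side tumbler_mid 0.86 [0.7519 0.2776] 0.78
side stapler [0.44205489 0.3949332 ] [211.49726776 149.00546448]
top cup_mid 0.63 [ 0.5865 -0.1261] 0.78
top cup_mid 0.63 [0.4114 0.285 ] 0.85
top cup_mid 0.54 [0.4966 0.159 ] 0.79
top slim_bottle_mid 0.45 [0.6072 0.2407] 0.9
top drip_tray 0.57 [0.4972 0.1677] 0.7
top tumbler_mid 0.69 [0.757  0.2762] 0.68
top stapler [0.44020406 0.40855708] [159.14578588 249.95444191]
```

View pics/i1.png

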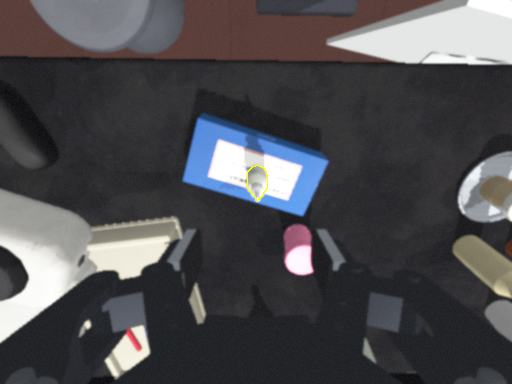

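View pics/i_side.png

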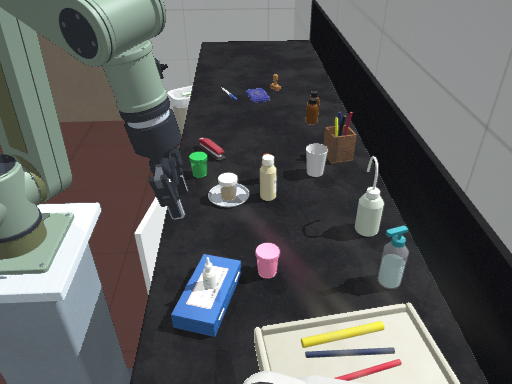

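View pics/i_top.png

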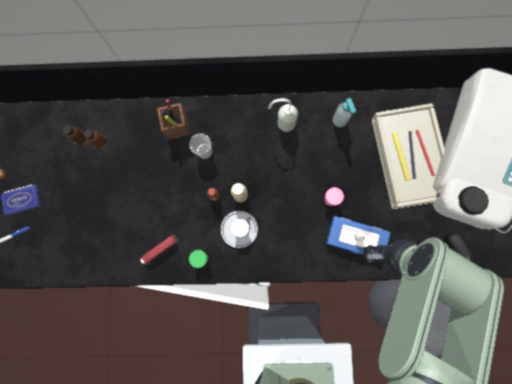

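Everything stands. In the wrist view the dropper (256,181) is in the middle of the lid. The top view shows the cup (239,229) in the tray, with the tall bottle (239,191) and slim bottle (213,194) behind it. The tumbler and stapler are unmoved and the gripper is clear. Handing in.

```bash
python3 -c "
from bench import r
print(r.hand_in(),r.sense()['t'])"
```

```text
the job is handed in; nothing more can be done
the job is handed in; nothing more can be done
```

All four pieces are placed, upright and let go, and the job was handed in at about 32 s on the robot's clock. No verdict was reported. My last checks put every placement inside the limits:

| Check | Measured | Limit |
|---|---|---|
| Cup from tray centre | about 5 mm | 15 mm |
| Tall bottle from cup | about 107 mm | 85–115 mm |
| Tall bottle off tray's centre line | about 6 mm | 22 mm |
| Slim bottle from tall bottle | about 82 mm | 65–95 mm |
| Slim bottle behind tray centre | about 109 mm | 72–128 mm |
| Dropper from middle of lid | about 3 mm | 15 mm |

- **Bystanders:** the tumbler and the stapler measured within about 3 mm of where they started. I did not touch the green and pink cups.
- **Disagreements between cameras:** they differed by up to about 7 mm in y for the tall bottle. In the last pictures the top camera did not find the tall bottle or the dropper, and the side camera did not find the slim bottle. Those were checked from the other cameras.
- **Tray in the last pictures:** its fits were poor because the cup covers it, so I used the earlier measurement.
- **Tool tilt:** the tool slowly drifted to about 0.17 rad off vertical. The bottles were unaffected, because the tilt lay along the pads and hardly changed between gripping and releasing each one.

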